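Gather stool-leg glides in the pick-out corner of a carry tote

ROBOT

A 6-joint arm with a two-finger parallel gripper is mounted at the origin on the work surface. World frame = base frame: x ahead of the robot, y to its left, z up, the work surface at z = 0. Lengths are in m, angles in degrees, forces in N, time in s.
With the tool pointing down it reaches from about 0.4 to 0.825 m from the base axis. Payload 7 kg.
Tool frame: the origin (TCP) lies at the very end of the fingers, on their centre line; the grasp point (between the pads) lies 19 mm behind it; z points along the fingers, y is the line along which they close (so a half turn about z gives the same grasp; the last joint's range is limited). The gripper opens to 88 mm and grips with 3 to 60 N. Pads are 19 mm wide; open, the fingers measure 130 mm over their backs; the gripper's body (78 mm by 193 mm) begins 47 mm behind the grasp point.
Start: joints at [16.507, 20.546, 0.682, 0, -70.136, -16.507], TCP at [0.675, -0, 0.227] pointing down, gripper open.
Joint ranges: [-176.03, 176.03], [-82.01, 121.73], [-58.28, 71.71], [-173.87, 95.51], [-174.79, -0.11], [-173.66, 173.66]. Speed limits (degrees/s): [136.94, 136.94, 172.46, 180, 180, 180].

INTERFACE

Orientations are given as [roll, pitch, yaw] about the fixed x, y, z axes, in that order (R = Rz(yaw) Ry(pitch) Rx(roll)).
In Python, from plant import ctrl gives the robot as it stands.
- The arm moves only by the tool carry_out, never from a script. Its argument "deltas" is a list that holds one entry, the list of rows, each a list of 5 numbers: the shift along the tool's x, y, z scaled (see below), then the turn about the tool's z scaled (see below), then the opening, from -1 (shut) to 1 (fully open). A call has 1 to 5 rows; each row is the pose to reach, as a shift and turn from the pose commanded when the call began, along the tool's axes at that moment, turning the shorter way round; what a row does not reach only later rows make up. The controller multiplies each number of a shift by 20 cm and each number of a turn by 2 pi rad. A row lasts 1/10 s, in which the tool goes at most 50 mm and 8.59 degrees, less where a joint would pass 70% of its speed; a pose out of reach is approached as far as the arm can. A call with a number of a shift or a turn outside -1 to 1 is refused whole. A call with a gripper value outside its range is refused whole. The fingers move at their own pace and stop on an object; the grip force is fixed at half the most. Time passes only in rows, so rows that repeat a pose let the fingers close. It gives the time, the measured TCP pose, the force, the opening and the grip force at its end, in the units of the state.
- ctrl.get_obs(): the state, without advancing time (a new reading comes with each control period).
- ctrl.snapshot(name): name is "scene" or "side" or "wrist"; returns a dict with "color" (400x640x3 uint8, red, green, blue), "camera_matrix" (3x3 intrinsics, pixels), "R" (3x3) and "t" (3): a world point X has camera coordinates R X + t. Camera axes: x right, y down, z forward; pixel columns grow to the right and rows downward; lengths in m; the calibration is good to about 2 mm. A picture is of the moment at which its call begins. There is no depth.
- ctrl.close_job(): hands the job in; it is judged then, once.
Trained networks look in a picture, given as the dict that the camera call returned (one of the last four; its "shot" number tells which), for a name from the list of things; names that differ only in an ending like _2 or _b are one class to them, and where a whole thing is asked for, a point or a joint stands for the part that bears it (a point fixed in the world has none). Each returns a list of dicts, best first, with "p" (0 to 1); they miss things now and then, are a little off and sometimes report something else, mostly with a low value. They report only what shows in the picture. A call takes as long as a camera call. They do not tell look-alikes from the thing itself.
- ctrl.search_frame(picture, name): "centre" ([column, row] in pixels, amid what is visible of it).
- ctrl.silhouettes(picture, name): "mask" (400x640 bool, what is visible of it) and "centre" ([column, row] in pixels, amid what is visible of it).
- ctrl.spot_point(picture, name): "centre" ([column, row] in pixels: a listed point, or the origin of a listed thing).
The state is a dict: "clock": time; "joint_pos": joint angles; "qvel": joint speeds; "tau": joint torques, N m; "tool_pos": TCP position; "orientation": TCP orientation; "force": force on the tool from outside, world axes, zero at the start; "moment": the same for the moment, N m; "opening": finger opening in m; "gripper_force": force on a finger pad.
Only numpy, scipy, OpenCV 4.12 (cv2) and the standard library are available. Lean on these libraries where they do the work, as an engineer would, in place of code of your own. Each camera call takes 0.05 s, during which the arm holds its last target. There are 200 camera calls.

TASK

Tip the three stool-leg glides from the metal hand scoop into the carry tote standing on the table, then stand the empty scoop upright back on the bare table and let go of it. Then lift the tote by its handle a few centimetres clear of the table and tilt it about 35 degrees towards its cut-down corner, until all four glides have slid together into that corner without spilling. Finish while still holding the tote in the air, tilted and still, with the glides resting in the corner; leave the other things on the bench alone.

Things in the scene. Friction and masses are not known exactly. Their poses are not given: they have to be found in the camera images.
- tote: grey open tote, 208 x 158 mm outside (long side: its x), walls 4 thick, 60 high, floor 4, 0.26-0.38 kg; origin: centre of underside. At its -x, -y corner only, both walls are cut down to 36 mm over 55 mm. A steel bar handle runs along x over its middle, on 28 mm wide end uprights (224 over all); each side of the bar is open, 68 mm to the wall. Left or right of the scoop, yaw within 30 degrees
- tote_grip (a point): middle of the tote's handle bar, 100 mm above the tote's underside; the bar is 14 mm wide (across tote y) and 22 mm high, free from 89 to 111 mm height, so it can be pinched from above across tote y. Axes as the tote
- tote_corner (a point): the cut-down corner of the tote: the point on its inner floor where the two low walls meet, at (-100, -75, 4) mm in the tote's frame
- scoop: aluminium hand scoop, 0.16-0.24 kg; origin: its underside, z up. Pan 78 mm wide (y), x from -55 to the open mouth at +60 mm; walls 36 high (24 near the mouth), sheet 3. Floor flat to x = 28, then ramps up 8 mm to the mouth, so the load stays in when carried level; it empties when pitched 55 degrees mouth down. The handle's upright (20 mm wide) is at x = -65 to -55 and the bar overhangs the pan
- scoop_grip (a point): point to hold on the scoop's black handle bar, 105 mm above the scoop's underside at x = 0. The bar runs along the scoop's x from -65 to +35 mm, is 14 mm wide (y) and 22 mm high; pinch it from above across scoop y. Axes as the scoop
- scoop_mouth (a point): middle of the upper edge of the floor at the scoop's open mouth, at (60, 0, 10) mm in the scoop's frame
- glide0_mid (a point): black nylon stool-leg glide, a solid stub 24 mm across, 20 mm high, its top tapered to 18 mm, 15 g, slippery (friction 0.11 to 0.17 on everything), rolls when on its side; the point is its centre. At the start it stands upright in the scoop
- glide1_mid (a point): black nylon stool-leg glide, a solid stub 24 mm across, 20 mm high, its top tapered to 18 mm, 15 g, slippery (friction 0.11 to 0.17 on everything), rolls when on its side; the point is its centre. At the start it stands upright in the scoop
- glide2_mid (a point): black nylon stool-leg glide, a solid stub 24 mm across, 20 mm high, its top tapered to 18 mm, 15 g, slippery (friction 0.11 to 0.17 on everything), rolls when on its side; the point is its centre. At the start it stands upright in the scoop
- glide3_mid (a point): black nylon stool-leg glide, a solid stub 24 mm across, 20 mm high, its top tapered to 18 mm, 15 g, slippery (friction 0.11 to 0.17 on everything), rolls when on its side; the point is its centre. At the start it stands upright in the tote, in the half (+x) away from the cut-down corner
- table: bench top under a smooth blue cover, its surface at height 0; origin on the surface at the middle of the bench
- heat_gun: white and black heat gun lying on its side, about 250 x 180 mm and 75 mm high, on the far side of the bench, right. Not to be moved. Origin: underside, under the barrel's middle
- clamp: grey C-clamp lying flat, about 180 x 130 mm, 28 mm high, on the far side of the bench, middle or left. Not to be moved. Origin: underside, middle of its back
- tape_measure: steel and black tape measure case, 65 x 37 x 60 mm, on the near side of the bench, in front of the robot. Not to be moved. Origin: centre of its underside
There are look-alikes about, which are no part of the job. Of the things like the scoop, leave any that is orange; of the rest the larger one is meant.

How it is judged:
By the outcome, as a careful person would: the job done as asked, in the order asked, and still so for the second after the job is handed in, while the arm keeps its last pose, push and grip.
It also fails if it takes over 72 s, if anything falls off the work surface, if the arm or the gripper's body presses on something with over 40 N, if the wrist force passes 120 N, or if a joint passes its speed limit or range.

## Working session

There is one attempt and no reset: what is moved stays moved. The work goes in short steps, Python scripts to look and compute and a tool call to move; the robot and the scene stay as the last step left them, time stands still between calls to the robot, and variables do not carry over. Pictures are saved under pics/ and viewed, at most 10 in all, crops included, and the job is handed in when it is done.

Besides the shell and the picture viewer there is one more tool, called after ">>>" in YAML: its name, and indented under it one key for each argument. carry_out: Moves the arm, as the interface text tells. Its arguments: {"type":"object","properties":{"deltas":{"type":"array"}},"required":["deltas"]}

View pics/scene0.png

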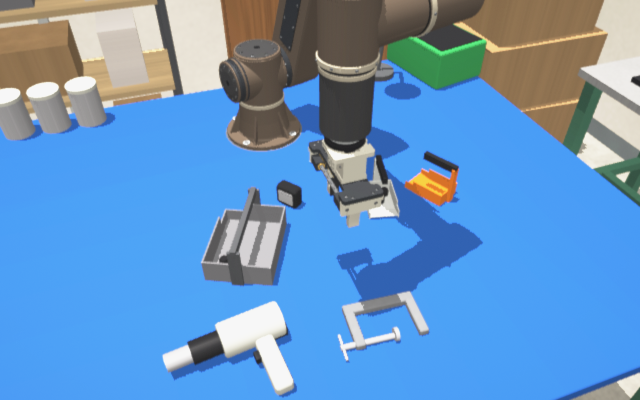

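View pics/side0.png

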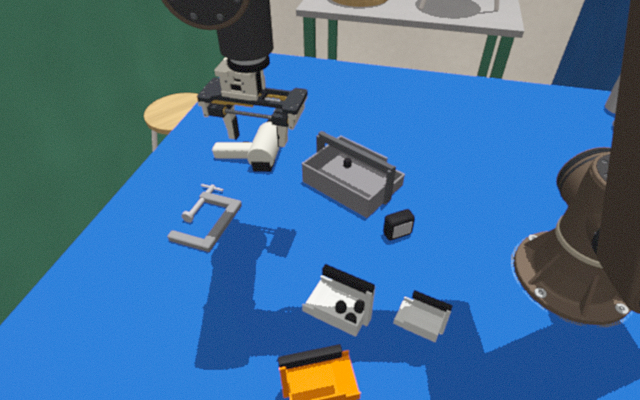

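```bash
cat > h.py <<'E'
from plant import ctrl
import cv2,numpy as np
from scipy.spatial.transform import Rotation as Ro
def ray(p,uv,z):
    "world point on the pixel's ray at height z"
    d=p["R"].T@np.linalg.solve(p["camera_matrix"],[*uv,1]); c=-p["R"].T@p["t"]
    return c+d*(z-c[2])/d[2]
def proj(p,X):
    q=(np.atleast_2d(X)@p["R"].T+p["t"])@p["camera_matrix"].T
    return q[:,:2]/q[:,2:]
def tool():
    o=ctrl.get_obs(); return o,Ro.from_euler("xyz",o["orientation"],degrees=True).as_matrix()
def go(target,yaw=None):
    "units for a move from the measured pose to a TCP target (world)"
    o,R=tool(); s=R.T@(np.array(target)-o["tool_pos"])/0.2
    return np.round(s,3)
E
python3 - <<'E'
from h import *
for n in ("side","scene"):
    p=ctrl.snapshot(n)
    for o,z in (("scoop",0),("scoop_grip",.105),("scoop_mouth",.01),("tote",0),("tote_grip",.1),("tote_corner",.004),("glide0_mid",.013),("heat_gun",0),("clamp",0),("tape_measure",0)):
        print(n,o,[(np.round(d["centre"]).tolist(),np.round(ray(p,d["centre"],z)[:2],3).tolist(),round(d["p"],2)) for d in ctrl.spot_point(p,o)])
cv2.imwrite("pics/c.png",cv2.resize(ctrl.snapshot("side")["color"][130:370,270:460,::-1],None,fx=3,fy=2.5*1.2,interpolation=cv2.INTER_CUBIC)[:600])
E
```

```text
side scoop [([418.0, 323.0], [0.302, 0.193], 0.92), ([338.0, 311.0], [0.457, 0.206], 0.81), ([352.0, 185.0], [0.505, -0.169], 0.69), ([320.0, 386.0], [0.454, 0.358], 0.67)]
side scoop_grip [([428.0, 300.0], [0.3, 0.212], 0.96), ([338.0, 277.0], [0.459, 0.203], 0.88), ([315.0, 354.0], [0.462, 0.355], 0.75)]
side scoop_mouth [([353.0, 372.0], [0.404, 0.324], 0.74), ([400.0, 310.0], [0.34, 0.18], 0.72), ([313.0, 295.0], [0.512, 0.188], 0.67)]
side tote [([351.0, 179.0], [0.513, -0.191], 0.68), ([399.0, 234.0], [0.366, -0.027], 0.53), ([358.0, 307.0], [0.421, 0.187], 0.31), ([338.0, 312.0], [0.457, 0.207], 0.17)]
side tote_grip [([353.0, 154.0], [0.506, -0.169], 0.79)]
side tote_corner [([401.0, 183.0], [0.383, -0.2], 0.85)]
side glide0_mid [([358.0, 309.0], [0.42, 0.199], 0.62), ([338.0, 310.0], [0.456, 0.21], 0.45)]
side heat_gun [([267.0, 155.0], [0.761, -0.233], 0.78)]
side clamp [([226.0, 229.0], [0.756, 0.057], 0.57)]
side tape_measure [([401.0, 233.0], [0.362, -0.03], 0.7)]
scene scoop [([425.0, 194.0], [0.46, 0.336], 0.93), ([378.0, 204.0], [0.457, 0.195], 0.61)]
scene scoop_grip [([384.0, 174.0], [0.46, 0.202], 0.91), ([244.0, 220.0], [0.509, -0.174], 0.68), ([438.0, 160.0], [0.453, 0.362], 0.64)]
scene scoop_mouth [([385.0, 212.0], [0.502, 0.194], 0.74), ([415.0, 179.0], [0.404, 0.333], 0.66)]
scene tote [([248.0, 246.0], [0.49, -0.171], 0.9)]
scene tote_grip [([243.0, 217.0], [0.491, -0.173], 0.92), ([252.0, 336.0], [0.818, -0.234], 0.54)]
scene tote_corner [([224.0, 218.0], [0.373, -0.206], 0.72), ([246.0, 249.0], [0.501, -0.18], 0.56)]
scene glide0_mid []
scene heat_gun [([252.0, 336.0], [0.747, -0.226], 0.76)]
scene clamp []
scene tape_measure [([290.0, 202.0], [0.367, -0.025], 0.57)]
```

```bash
python3 -c "
import cv2;a=cv2.imread('pics/c.png');print(a.shape)"
```

```text
(600, 570, 3)
```

View pics/c.png

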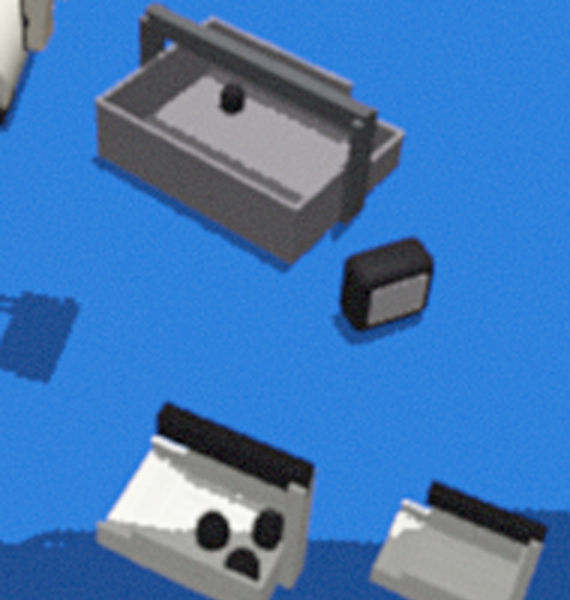

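Side view: the larger metal scoop with three glides is at (340,300). What could be mistaken for it is the small metal scoop (423,318) and the orange one (320,375). The crop confirms the first, holding 3 glides; the tote is at (352,182). Moves offer no tilt of their own, so I test in free air how the arm behaves at the edge of its reach.

>>> carry_out:
  deltas:
    - [[0,-1,0,0,1],[0,-1,0,0,1],[0,-1,0,0,1],[0,-1,0,0,1],[0,-1,0,0,1]]

```text
clock: 2.75
tool_pos: [0.8789, -0.0002, 0.2164]
orientation: [179.5, -0.1, -90.1]
force: [-0.9, 0.8, -3.3]
opening: 0.0879
gripper_force: 0.0
```

>>> carry_out:
  deltas:
    - [[0,-0.5,0,0,1],[0,-0.5,0,0,1],[0,-0.5,0,0,1]]

```text
clock: 3.05
tool_pos: [0.9762, -0.0003, 0.2222]
orientation: [179.8, -0.0, -90.0]
force: [0.4, -0.4, -1.1]
opening: 0.0875
gripper_force: 0.0
```

>>> carry_out:
  deltas:
    - [[0,-1,0,0,1],[0,-1,0,0,1],[0,-1,0,0,1],[0,-1,0,0,1],[0,-1,0,0,1]]

```text
clock: 3.55
tool_pos: [1.0255, -0.0001, 0.1857]
orientation: [-177.0, -0.3, -90.0]
force: [0.0, -0.1, 0.8]
opening: 0.0874
gripper_force: 0.0
```

Run:
```python
from h import *
o=ctrl.get_obs();print(o["joint_pos"],o["tool_pos"],o["orientation"])
```

```text
[ 11.07980309  61.93986839  71.7103729    0.82825632 -96.87073033
 -10.9570841 ] [ 1.02554697e+00 -1.22124041e-04  1.85679364e-01] [-176.99706738   -0.2502658   -90.00374015]
```

>>> carry_out:
  deltas:
    - [[0,0,-1,0,1],[0,0,-1,0,1],[0,0,-1,0,1],[0,0,-1,0,1],[0,0,-1,0,1]]

```text
clock: 4.05
tool_pos: [0.9647, 0.0004, 0.3565]
orientation: [-174.4, -0.5, -90.0]
force: [0.2, -0.6, 0.9]
opening: 0.0879
gripper_force: 0.0
```

>>> carry_out:
  deltas:
    - [[0,0,-1,0,1],[0,0,-1,0,1],[0,0,-1,0,1],[0,0,-1,0,1],[0,0,-1,0,1]]

```text
clock: 4.55
tool_pos: [0.8885, 0.0021, 0.492]
orientation: [-172.2, -0.8, -90.0]
force: [0.0, -0.2, 0.1]
opening: 0.0877
gripper_force: 0.0
```

Run:
```python
from h import *
o=ctrl.get_obs();print(o["joint_pos"],o["tool_pos"],o["orientation"])
```

```text
[  13.72048015   43.21886554   71.70998272    2.77983232 -111.06465314
  -12.54772956] [0.88850162 0.00211659 0.49202996] [-172.19500856   -0.77036982  -90.04747438]
```

>>> carry_out:
  deltas:
    - [[0,-1,0,0,1],[0,-1,0,0,1],[0,-1,0,0,1],[0,-1,0,0,1],[0,-1,0,0,1]]

```text
clock: 5.05
tool_pos: [0.949, 0.0017, 0.4332]
orientation: [-169.9, -1.1, -90.1]
force: [-0.0, -0.9, 0.4]
opening: 0.0875
gripper_force: 0.0
```

>>> carry_out:
  deltas:
    - [[0,-1,-1,0,1],[0,-1,-1,0,1],[0,-1,-1,0,1],[0,-1,-1,0,1],[0,-1,-1,0,1]]

```text
clock: 5.55
tool_pos: [0.9272, 0.0038, 0.4946]
orientation: [-166.9, -1.3, -90.2]
force: [-0.6, -0.4, -0.4]
opening: 0.0875
gripper_force: 0.0
```

>>> carry_out:
  deltas:
    - [[0,0.5,0,0,1],[0,0.5,0,0,1],[0,0.5,0,0,1]]

```text
clock: 5.85
tool_pos: [0.8299, 0.0035, 0.4682]
orientation: [-167.0, -1.4, -90.2]
force: [0.6, 0.4, 2.5]
opening: 0.0878
gripper_force: 0.0
```

Run:
```python
from h import *
o=ctrl.get_obs();print(o["joint_pos"],o["tool_pos"],o["orientation"])
```

```text
[ 15.83000918  26.35870162  36.64687573   4.8362713  -88.18447768
 -15.47426784] [0.82989713 0.00354395 0.46824843] [-167.04587089   -1.377036    -90.16007334]
```

```bash
cat >> h.py <<'E'
def plan(target,turn=0.0,n=None,start=None):
    "list the calls (5 equal rows' end value) carrying the TCP to target (world) while turning about tool z by turn deg"
    o,R=tool(); x=o["tool_pos"] if start is None else np.array(start); D=np.array(target)-x
    n=n or int(np.ceil(max(np.abs(R.T@D).max()/0.19,np.linalg.norm(D)/0.24,abs(turn)/42)))
    for k in range(n):
        print("call",k,np.round(R.T@D/n/0.2,3),"turn",round(turn/n/360,4))
        R=R@Ro.from_euler("z",turn/n,degrees=True).as_matrix()
E
python3 - <<'E'
from h import *
plan([.15,.5,.42],84)
E
```

```text
call 0 [-0.619  0.84  -0.147] turn 0.0583
call 1 [-0.277  1.006 -0.147] turn 0.0583
call 2 [ 0.102  1.039 -0.147] turn 0.0583
call 3 [ 0.467  0.933 -0.147] turn 0.0583
```

>>> carry_out:
  deltas:
    - [[-0.62,0.84,-0.147,0.0583,1],[-0.62,0.84,-0.147,0.0583,1],[-0.62,0.84,-0.147,0.0583,1],[-0.62,0.84,-0.147,0.0583,1],[-0.62,0.84,-0.147,0.0583,1]]

```text
clock: 6.35
tool_pos: [0.6573, 0.1296, 0.4597]
orientation: [-167.3, 3.5, -110.5]
force: [-0.6, -0.0, 0.6]
opening: 0.0876
gripper_force: 0.0
```

>>> carry_out:
  deltas:
    - [[-0.28,0.99,-0.147,0.0583,1],[-0.28,0.99,-0.147,0.0583,1],[-0.28,0.99,-0.147,0.0583,1],[-0.28,0.99,-0.147,0.0583,1],[-0.28,0.99,-0.147,0.0583,1]]

```text
clock: 6.85
tool_pos: [0.4915, 0.2526, 0.447]
orientation: [-169.4, 7.7, -131.2]
force: [0.9, -0.1, -0.4]
opening: 0.0878
gripper_force: 0.0
```

>>> carry_out:
  deltas:
    - [[0.1,0.99,-0.147,0.0583,1],[0.1,0.99,-0.147,0.0583,1],[0.1,0.99,-0.147,0.0583,1],[0.1,0.99,-0.147,0.0583,1],[0.1,0.99,-0.147,0.0583,1]]

```text
clock: 7.35
tool_pos: [0.3288, 0.3706, 0.4364]
orientation: [-172.9, 10.9, -152.2]
force: [0.9, 0.1, 0.1]
opening: 0.088
gripper_force: 0.0
```

>>> carry_out:
  deltas:
    - [[0.47,0.93,-0.147,0.0583,1],[0.47,0.93,-0.147,0.0583,1],[0.47,0.93,-0.147,0.0583,1],[0.47,0.93,-0.147,0.0583,1],[0.47,0.93,-0.147,0.0583,1]]

```text
clock: 7.85
tool_pos: [0.2342, 0.4883, 0.4368]
orientation: [-176.9, 10.0, -170.3]
force: [0.8, 0.4, -0.3]
opening: 0.0874
gripper_force: 0.0
```

Run:
```python
from h import *
o,R=tool();print(o["joint_pos"],o["tool_pos"],o["orientation"],R[:,2])
```

```text
[  92.60198768    2.35904498   -0.78551075   10.26954259  -88.78267488
 -173.58496558] [0.23418304 0.48829377 0.43682028] [-176.87763131    9.9681491  -170.31869854] [ 0.17954202 -0.0246262  -0.98344202]
```

>>> carry_out:
  deltas:
    - [[0,0,0.99,0.0,1],[0,0,0.99,0.0,1],[0,0,0.99,0,1],[0,0,0.99,0.0,1]]

```text
clock: 8.25
tool_pos: [0.273, 0.481, 0.241]
orientation: [-176.9, 9.8, -170.3]
force: [0.0, 1.0, 0.1]
opening: 0.088
gripper_force: 0.0
```

>>> carry_out:
  deltas:
    - [[0,0,0,0.06,1],[0,0,0,0.06,1],[0,0,0,0.06,1]]

```text
clock: 8.55
tool_pos: [0.3272, 0.4702, 0.2471]
orientation: [179.5, 3.6, 175.0]
force: [-0.7, 0.9, 0.5]
opening: 0.0873
gripper_force: 0.0
```

Run:
```python
from h import *
o,R=tool();print(o["joint_pos"],o["tool_pos"],o["orientation"],R[:,2])
```

```text
[  77.13111587    8.86686787  -14.05618449    3.7982631   -66.1239645
 -173.59173234] [0.32721687 0.47018297 0.24705351] [179.48880429   3.5773529  175.03238163] [ 0.06293176  0.00348559 -0.99801175]
```

>>> carry_out:
  deltas:
    - [[0,0,0,0.024,1],[0,0,0,0.042,1]]

```text
clock: 8.75
tool_pos: [0.3707, 0.4536, 0.2462]
orientation: [178.1, -1.1, 164.9]
force: [-0.1, 0.1, 0.2]
opening: 0.0875
gripper_force: 0.0
```

Run:
```python
from h import *
o,R=tool();print(o["joint_pos"],o["tool_pos"],o["orientation"],R[:,2])
plan([.459,.203,.235],0)
```

```text
[  68.94831622   10.73798893   -9.64039862   -1.42007516  -67.8861446
 -173.59027801] [0.37074554 0.45360461 0.24620904] [178.13252532  -1.12979344 164.86177088] [-0.01051275  0.03660339 -0.99927457]
call 0 [-0.377 -0.548  0.003] turn 0.0
call 1 [-0.377 -0.548  0.003] turn 0.0
```

>>> carry_out:
  deltas:
    - [[-0.75,-0.55,0,0,1],[-0.75,-0.55,0,0,1],[-0.75,-0.55,0,0,1],[-0.75,-0.55,0,0,1]]

```text
clock: 9.15
tool_pos: [0.4873, 0.3063, 0.2398]
orientation: [178.2, -1.0, 165.0]
force: [0.4, 0.5, -0.1]
opening: 0.0877
gripper_force: 0.0
```

>>> carry_out:
  deltas:
    - [[0,-0.55,0,0,1],[0,-0.55,0,0,1],[0,-0.55,0,0,1],[0,-0.55,0,0,1]]

```text
clock: 9.55
tool_pos: [0.4573, 0.2009, 0.2369]
orientation: [178.1, -1.0, 165.0]
force: [-0.3, 1.5, -0.3]
opening: 0.0876
gripper_force: 0.0
```

Run:
```python
from h import *
o,R=tool();print(o["joint_pos"],o["tool_pos"],o["orientation"],R[:,2])
p=ctrl.snapshot("wrist"); cv2.imwrite("pics/w1.png",p["color"][:,:,::-1])
for n,z in (("scoop",0),("scoop_grip",.105),("scoop_mouth",.01)):
    print(n,[(np.round(d["centre"]).tolist(),np.round(ray(p,d["centre"],z)[:2],3).tolist(),round(d["p"],2)) for d in ctrl.spot_point(p,n)])
p=ctrl.snapshot("side")
for n,z in (("tote_grip",.1),("tote_corner",.004),("scoop_grip",.105)):
    print(n,[(np.round(d["centre"]).tolist(),np.round(ray(p,d["centre"],z)[:2],3).tolist(),round(d["p"],2)) for d in ctrl.spot_point(p,n)])
```

```text
[  44.81422281    3.18707095  -19.48660527   -1.96503645  -66.23207821
 -149.08503803] [0.45730601 0.2008614  0.2369072 ] [178.1400496   -0.9996057  164.97054607] [-0.00842339  0.03586782 -0.99932104]
scoop [([315.0, 177.0], [0.456, 0.199], 0.77), ([430.0, 148.0], [0.459, 0.354], 0.66), ([277.0, 60.0], [0.305, 0.193], 0.57)]
scoop_grip [([265.0, 40.0], [0.311, 0.192], 0.85), ([317.0, 198.0], [0.46, 0.199], 0.75), ([467.0, 151.0], [0.454, 0.351], 0.56)]
scoop_mouth [([402.0, 112.0], [0.404, 0.325], 0.8), ([315.0, 227.0], [0.519, 0.182], 0.59), ([276.0, 94.0], [0.344, 0.181], 0.58)]
tote_grip []
tote_corner [([402.0, 183.0], [0.381, -0.2], 0.69), ([314.0, 295.0], [0.512, 0.184], 0.56)]
scoop_grip [([339.0, 276.0], [0.459, 0.199], 0.94), ([315.0, 353.0], [0.462, 0.353], 0.83), ([428.0, 300.0], [0.299, 0.212], 0.73), ([353.0, 318.0], [0.418, 0.278], 0.17)]
```

View pics/w1.png

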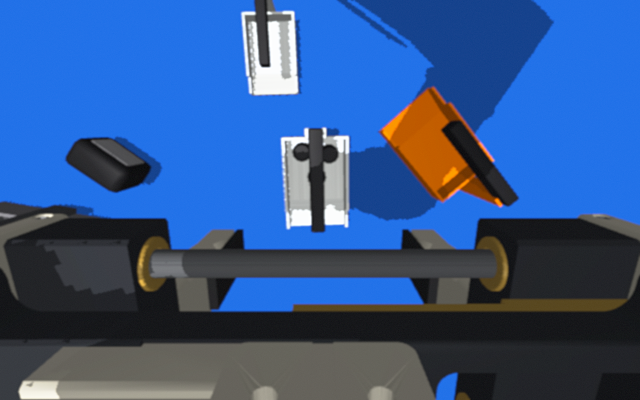

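>>> carry_out:
  deltas:
    - [[0,0,0.25,0,1],[0,0,0.5,0,1],[-0.01,0.02,0.7,0,1],[-0.01,0.02,0.755,0,1],[-0.01,0.02,0.755,0,-1]]

```text
clock: 10.45
tool_pos: [0.4582, 0.2109, 0.0839]
orientation: [178.4, -1.2, 165.1]
force: [-0.3, -1.2, 0.6]
opening: 0.0837
gripper_force: 0.0
```

>>> carry_out:
  deltas:
    - [[0,0,0,0,-1],[0,0,0,0,-1],[0,0,0,0,-1],[0,0,0,0,-1],[0,0,0,0,-1]]

```text
clock: 10.95
tool_pos: [0.4591, 0.2114, 0.0858]
orientation: [178.2, -1.0, 165.1]
force: [-1.1, 0.5, -0.1]
opening: 0.0453
gripper_force: 0.0
```

Run:
```python
from h import *
o,R=tool();print(o)
```

```text
{'clock': 10.95, 'joint_pos': array([  45.57281556,   12.64014342,  -30.35108511,   -2.4863153 ,
        -45.93455468, -148.76686687]), 'qvel': array([ 0.04895831,  0.35741411, -0.16389143, -0.0152018 ,  0.07320274,
       -0.04381882]), 'tau': array([ 8.99972016e-03, -4.07314038e+01,  2.26575279e+01,  5.27936697e+00,
       -1.65140798e-02, -3.57596546e-03]), 'tool_pos': array([0.45906577, 0.21143078, 0.08582334]), 'orientation': array([178.16168328,  -1.011871  , 165.10960852]), 'force': array([-1.07213564,  0.50461568, -0.12070023]), 'moment': array([-0.22285528, -0.1414012 ,  0.03077916]), 'gripper_force': 0.0, 'opening': 0.04525735264912437}
```

>>> carry_out:
  deltas:
    - [[0,-0.052,0,0,-0.1],[0,-0.052,0,0,-1],[0,-0.052,0,0,-1],[0,-0.052,0,0,-1],[0,-0.052,0,0,-1]]

```text
clock: 11.45
tool_pos: [0.4562, 0.2011, 0.0848]
orientation: [178.2, -1.1, 165.1]
force: [-0.3, -1.9, 3.1]
opening: 0.014
gripper_force: 29.9
```

>>> carry_out:
  deltas:
    - [[0,0,0,0,-1],[0,0,0,0,-1],[0,0,0,0,-1]]

```text
clock: 11.75
tool_pos: [0.4562, 0.2012, 0.0848]
orientation: [178.2, -1.0, 165.1]
force: [-1.1, -0.9, 2.5]
opening: 0.0143
gripper_force: 29.9
```

>>> carry_out:
  deltas:
    - [[0,0,-0.2,0,-1],[0,0,-0.4,0,-1],[0,0,-0.6,0,-1],[0,0,-0.8,0,-1],[0,0,-0.83,0,-1]]

```text
clock: 12.25
tool_pos: [0.4597, 0.1967, 0.2555]
orientation: [177.9, -0.8, 165.1]
force: [0.6, 0.8, -2.1]
opening: 0.0138
gripper_force: 30.0
```

Run:
```python
from h import *
o,R=tool();print(o["joint_pos"],o["tool_pos"],o["orientation"],o["force"],o["opening"])
plan([.49,.04,.25],40,n=1)
```

```text
[  44.29066917    2.31224967  -17.97286856   -1.87950691  -68.28798258
 -148.48684914] [0.45968227 0.19672631 0.25553676] [177.87079304  -0.76252913 165.14437425] [ 0.59055753  0.79059835 -2.09800692] 0.01381733532562118
call 0 [-0.348 -0.719 -0.004] turn 0.1111
```

>>> carry_out:
  deltas:
    - [[-0.07,-0.14,0,0.0222,-1],[-0.14,-0.29,0,0.0444,-1],[-0.21,-0.43,0,0.0667,-1],[-0.28,-0.58,0,0.0889,-1],[-0.35,-0.72,0,0.111,-1]]

```text
clock: 12.75
tool_pos: [0.4878, 0.0373, 0.2438]
orientation: [179.4, -2.0, 124.8]
force: [1.1, 0.5, -1.4]
opening: 0.014
gripper_force: 30.0
```

>>> carry_out:
  deltas:
    - [[0,0,0,0.024,-1],[0,0,0,0.048,-1]]

```text
clock: 12.95
tool_pos: [0.4999, 0.0013, 0.2392]
orientation: [179.4, -5.7, 112.2]
force: [1.5, 0.5, -1.6]
opening: 0.0137
gripper_force: 30.0
```

```bash
cat >> h.py <<'E'
def st(s=-1):
    "state, tool z, scoop mouth tip and its heading/pitch (s: mouth along s*tool x)"
    o,R=tool(); m=s*R[:,0]
    tip=o["tool_pos"]+R@np.array([s*.06,0,.076])
    print("J",np.round(o["joint_pos"],1),"tcp",np.round(o["tool_pos"],3),"z",np.round(R[:,2],3),"tip",np.round(tip,3),"head",round(np.degrees(np.arctan2(m[1],m[0])),1),"pitch",round(np.degrees(np.arcsin(-m[2])),1),"F",np.round(o["force"],1),"open",round(o["opening"],4),"t",o["clock"])
    return o,R,tip
E
python3 -c "
from h import *
st()"
```

```text
J [  17.9    4.6  -16.1   -6.2  -69.2 -173.5] tcp [0.5   0.001 0.239] z [-0.028  0.097 -0.995] tip [ 0.52  -0.047  0.158] head -67.8 pitch 5.7 F [ 1.5  0.5 -1.6] open 0.0137 t 12.95
```

>>> carry_out:
  deltas:
    - [[0.09,0.04,0,0.024,-1],[0.18,0.08,0,0.048,-1],[0.27,0.12,0,0.072,-1]]

```text
clock: 13.25
tool_pos: [0.5108, -0.0257, 0.2202]
orientation: [179.7, -13.7, 99.3]
force: [0.5, 0.2, -1.4]
opening: 0.0141
gripper_force: 30.0
```

```bash
python3 -c "
from h import *
st()"
```

```text
J [   7.9    8.1  -12.3  -14.6  -70.2 -173.6] tcp [ 0.511 -0.026  0.22 ] z [-0.033  0.235 -0.971] tip [ 0.518 -0.065  0.132] head -80.7 pitch 13.7 F [ 0.5  0.2 -1.4] open 0.0141 t 13.25
```

```bash
python3 -c "
from h import *
o,R,t=st()
plan(o['tool_pos']+[.0025,-.061,-.015],0,n=1)"
```

```text
J [   7.9    8.1  -12.3  -14.6  -70.2 -173.6] tcp [ 0.511 -0.026  0.22 ] z [-0.033  0.235 -0.971] tip [ 0.518 -0.065  0.132] head -80.7 pitch 13.7 F [ 0.5  0.2 -1.4] open 0.0141 t 13.25
call 0 [-0.312 -0.037  0.001] turn 0.0
```

>>> carry_out:
  deltas:
    - [[-0.1,-0.01,0,0,-1],[-0.2,-0.025,0,0,-1],[-0.31,-0.037,0,0,-1],[-0.31,-0.037,0,0,-1]]

```text
clock: 13.65
tool_pos: [0.5126, -0.0875, 0.205]
orientation: [179.8, -13.6, 99.4]
force: [-0.7, -1.0, -2.0]
opening: 0.0139
gripper_force: 30.0
```

```bash
python3 -c "
from h import *
st()
p=ctrl.snapshot('side'); cv2.imwrite('pics/s2.png',cv2.resize(p['color'][60:320,230:490,::-1],None,fx=2.2,fy=2.2))"
```

```text
J [   1.1   10.5  -11.5  -14.4  -70.3 -166.6] tcp [ 0.513 -0.088  0.205] z [-0.034  0.233 -0.972] tip [ 0.519 -0.127  0.117] head -80.6 pitch 13.6 F [-0.7 -1.  -2. ] open 0.0139 t 13.65
```

View pics/s2.png

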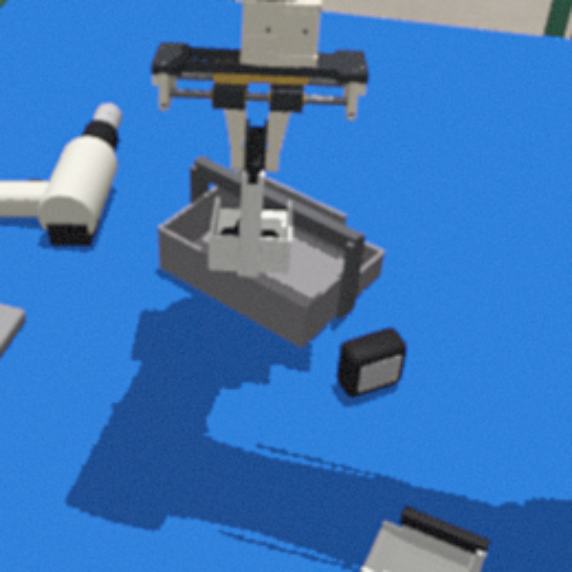

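>>> carry_out:
  deltas:
    - [[0,0,0,0.022,-1],[0.11,0.02,0,0.046,-1],[0.22,0.04,0,0.07,-1],[0.33,0.06,0,0.094,-1]]

```text
clock: 14.1
tool_pos: [0.4966, -0.1075, 0.1788]
orientation: [-176.7, -21.3, 79.2]
force: [0.0, -0.5, -2.3]
opening: 0.0137
gripper_force: 30.0
```

```bash
python3 -c "
from h import *
st()"
```

```text
J [  -7.8   12.3  -11.7  -22.9  -70.  -173.6] tcp [ 0.497 -0.107  0.179] z [ 0.011  0.367 -0.93 ] tip [ 0.487 -0.135  0.086] head -100.8 pitch 21.3 F [ 0.  -0.5 -2.3] open 0.0137 t 14.1
```

```bash
python3 -c "
from h import *
o,R,t=st()
plan(o['tool_pos']+[.018,.02,.03],0,n=1)
plan(o['tool_pos']+[0,.02,.008],0,n=1)"
```

```text
J [  -7.8   12.3  -11.7  -22.9  -70.  -173.6] tcp [ 0.497 -0.107  0.179] z [ 0.011  0.367 -0.93 ] tip [ 0.487 -0.135  0.086] head -100.8 pitch 21.3 F [ 0.  -0.5 -2.3] open 0.0137 t 14.1
call 0 [ 0.162  0.064 -0.102] turn 0.0
call 0 [ 0.106 -0.019 -0.001] turn 0.0
```

>>> carry_out:
  deltas:
    - [[0.16,0.065,-0.1,0,-1],[0.16,0.065,-0.1,0,-1]]

```text
clock: 14.3
tool_pos: [0.5137, -0.0997, 0.2039]
orientation: [-177.5, -22.4, 80.7]
force: [0.2, 0.3, -2.5]
opening: 0.0135
gripper_force: 30.0
```

>>> carry_out:
  deltas:
    - [[0.13,0,-0.03,0.024,-1],[0.26,0,-0.06,0.048,-1]]

```text
clock: 14.5
tool_pos: [0.4959, -0.1149, 0.1878]
orientation: [-174.4, -27.5, 71.1]
force: [-0.5, -0.3, -2.7]
opening: 0.0138
gripper_force: 30.0
```

```bash
cat >> h.py <<'E'
C=np.array([.501,-.172]); A=np.radians(-23)
def tf(P):
    d=np.array(P[:2])-C; return np.round([d@[np.cos(A),np.sin(A)],d@[-np.sin(A),np.cos(A)]],3)
E
python3 -c "
from h import *
o,R,t=st();print(tf(t))"
```

```text
J [ -14.    13.3   -9.1  -29.1  -73.6 -173.6] tcp [ 0.496 -0.115  0.188] z [ 0.056  0.467 -0.883] tip [ 0.483 -0.13   0.093] head -108.9 pitch 27.5 F [-0.5 -0.3 -2.7] open 0.0138 t 14.5
[-0.033  0.032]
```

```bash
python3 -c "
from h import *
o,R,t=st()
plan(o['tool_pos']+[.034,.006,.025],0,n=1)"
```

```text
J [ -14.    13.3   -9.1  -29.1  -73.6 -173.6] tcp [ 0.496 -0.115  0.188] z [ 0.056  0.467 -0.883] tip [ 0.483 -0.13   0.093] head -108.9 pitch 27.5 F [-0.5 -0.3 -2.7] open 0.0138 t 14.5
call 0 [ 0.132  0.143 -0.087] turn 0.0
```

>>> carry_out:
  deltas:
    - [[0.13,0.14,-0.09,0,-1],[0.13,0.14,-0.09,0,-1]]

```text
clock: 14.7
tool_pos: [0.5274, -0.1194, 0.2074]
orientation: [-175.2, -28.4, 72.4]
force: [-1.3, -0.7, -1.6]
opening: 0.0136
gripper_force: 30.0
```

>>> carry_out:
  deltas:
    - [[0.13,0.05,-0.06,0.024,-1],[0.26,0.1,-0.12,0.048,-1],[0.39,0.15,-0.18,0.072,-1]]

```text
clock: 15.0
tool_pos: [0.5137, -0.1483, 0.1854]
orientation: [-170.1, -34.3, 59.3]
force: [-1.2, -0.8, -0.9]
opening: 0.0138
gripper_force: 30.0
```

```bash
python3 -c "
from h import *
o,R,t=st();print(tf(t))
plan(o['tool_pos']+[.02,.02,.02],0,n=1)
p=ctrl.snapshot('side'); cv2.imwrite('pics/s3.png',cv2.resize(p['color'][60:320,230:490,::-1],None,fx=2.2,fy=2.2))"
```

```text
J [ -22.8   17.4   -4.8  -36.1  -77.3 -173.6] tcp [ 0.514 -0.148  0.185] z [ 0.135  0.566 -0.813] tip [ 0.499 -0.148  0.09 ] head -120.7 pitch 34.3 F [-1.2 -0.8 -0.9] open 0.0138 t 15.0
[-0.012  0.021]
call 0 [ 0.17   0.034 -0.011] turn 0.0
```

View pics/s3.png

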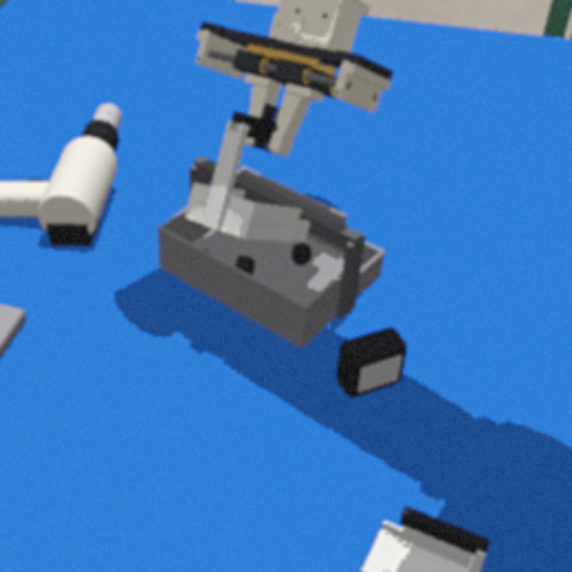

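>>> carry_out:
  deltas:
    - [[0.17,0.03,-0.05,0,-1],[0.17,0.03,-0.05,0,-1]]

```text
clock: 15.25
tool_pos: [0.527, -0.1402, 0.2042]
orientation: [-171.3, -35.6, 61.1]
force: [0.3, -0.8, -1.6]
opening: 0.0137
gripper_force: 30.0
```

>>> carry_out:
  deltas:
    - [[0.13,0.05,-0.06,0.024,-1],[0.26,0.1,-0.12,0.048,-1],[0.39,0.15,-0.18,0.072,-1]]

```text
clock: 15.55
tool_pos: [0.5091, -0.1652, 0.1736]
orientation: [-163.8, -40.3, 46.3]
force: [-0.4, -0.3, -1.8]
opening: 0.0138
gripper_force: 30.0
```

```bash
python3 -c "
from h import *
o,R,t=st();print(tf(t))
a=[]
for n in ('side','wrist','scene'):
    p=ctrl.snapshot(n); print(n,[(np.round(d['centre']).tolist(),round(d['p'],2)) for d in ctrl.search_frame(p,'glide0_mid')])
    a.append(p['color'])
b=np.vstack([np.hstack([cv2.resize(a[0][60:260,260:460],(400,400)),cv2.resize(a[2][130:330,180:380],(400,400))]),cv2.resize(a[1],(800,500))[250:450] if 0 else np.hstack([cv2.resize(a[1],(320,200)),np.zeros((200,480,3),np.uint8)])])
cv2.imwrite('pics/s4.png',b[:,:,::-1])"
```

```text
J [ -30.1   19.9   -5.   -43.   -78.8 -173.6] tcp [ 0.509 -0.165  0.174] z [ 0.227  0.641 -0.733] tip [ 0.495 -0.15   0.079] head -133.7 pitch 40.3 F [-0.4 -0.3 -1.8] open 0.0138 t 15.55
[-0.015  0.018]
side []
wrist []
scene []
```

View pics/s4.png

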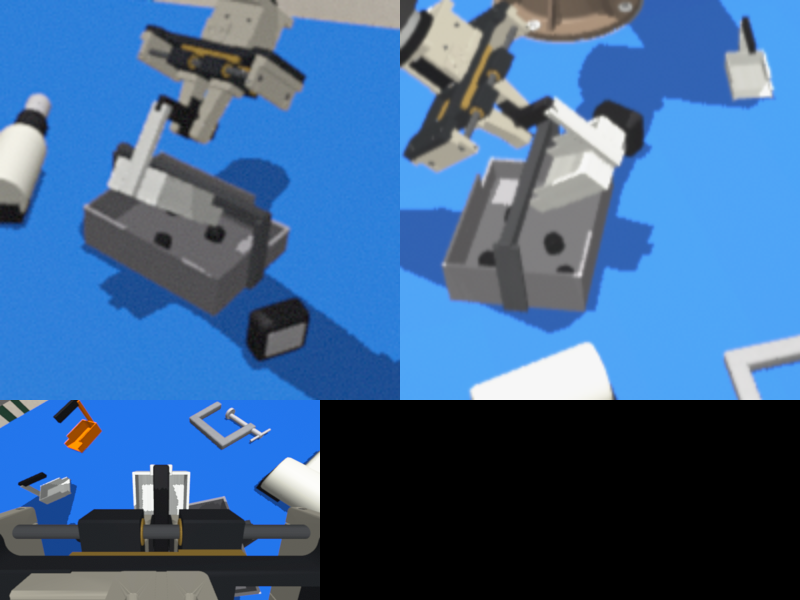

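The scene view shows four dark glides in the tote, at crop (487,258), (512,213), (554,243) and (566,268), and the wrist view shows the scoop white and empty. I'll retreat up and away, then undo the tilt at the opposite wrist limit.

```bash
python3 -c "
from h import *
o,R,t=st()
plan(o['tool_pos']+[.05,.06,.11],0,n=1)
plan([.5,.02,.29],-84,n=2,start=o['tool_pos']+[.05,.06,.11])"
```

```text
J [ -30.    19.9   -4.9  -42.9  -78.8 -173.6] tcp [ 0.509 -0.165  0.174] z [ 0.226  0.641 -0.734] tip [ 0.495 -0.15   0.08 ] head -133.5 pitch 40.2 F [ 0.4  0.6 -1.5] open 0.0138 t 15.85
call 0 [ 0.653 -0.071 -0.155] turn 0.0
call 0 [ 0.105 -0.291  0.156] turn -0.1167
call 1 [ 0.273 -0.145  0.156] turn -0.1167
```

>>> carry_out:
  deltas:
    - [[0.16,-0.02,-0.04,0,-1],[0.33,-0.035,-0.08,0,-1],[0.5,-0.05,-0.12,0,-1],[0.65,-0.07,-0.155,0,-1],[0.65,-0.07,-0.155,0,-1]]

```text
clock: 16.35
tool_pos: [0.5235, -0.1347, 0.2254]
orientation: [-166.9, -44.2, 50.5]
force: [0.2, 0.3, -1.8]
opening: 0.0138
gripper_force: 30.0
```

>>> carry_out:
  deltas:
    - [[0.1,-0.3,0.15,-0.1167,-1],[0.1,-0.3,0.15,-0.1167,-1],[0.1,-0.3,0.15,-0.1167,-1],[0.1,-0.3,0.15,-0.1167,-1],[0.1,-0.3,0.15,-0.1167,-1]]

```text
clock: 16.85
tool_pos: [0.4888, -0.0739, 0.2271]
orientation: [153.6, -38.7, 107.5]
force: [0.5, -1.3, -1.9]
opening: 0.0139
gripper_force: 30.0
```

>>> carry_out:
  deltas:
    - [[0.27,-0.15,0.15,-0.1167,-1],[0.27,-0.15,0.15,-0.1167,-1],[0.27,-0.15,0.15,-0.1167,-1],[0.27,-0.15,0.15,-0.1167,-1],[0.27,-0.15,0.15,-0.1167,-1]]

```text
clock: 17.35
tool_pos: [0.4559, -0.0137, 0.2297]
orientation: [135.9, -13.4, 145.6]
force: [-0.1, 0.5, -1.9]
opening: 0.014
gripper_force: 30.0
```

```bash
python3 -c "
from h import *
st()"
```

```text
J [-19.9   4.8 -16.9 -48.  -74.2 -93.7] tcp [ 0.456 -0.014  0.23 ] z [ 0.255  0.668 -0.699] tip [0.523 0.004 0.163] head -34.4 pitch 13.4 F [-0.1  0.5 -1.9] open 0.014 t 17.35
```

>>> carry_out:
  deltas:
    - [[0,0,0,-0.119,-1],[0,0,0,-0.119,-1],[0,0,0,-0.119,-1],[0,0,0,-0.119,-1],[0,0,0,-0.119,-1]]

```text
clock: 17.85
tool_pos: [0.4559, -0.0139, 0.2295]
orientation: [136.9, 16.8, 176.3]
force: [0.7, -0.0, -1.0]
opening: 0.0141
gripper_force: 30.0
```

>>> carry_out:
  deltas:
    - [[0,0,0,-0.119,-1],[0,0,0,-0.119,-1],[0,0,0,-0.119,-1],[0,0,0,-0.119,-1],[0,0,0,-0.119,-1]]

```text
clock: 18.35
tool_pos: [0.456, -0.0139, 0.2295]
orientation: [158.0, 41.1, -142.6]
force: [-0.2, -0.2, -2.0]
opening: 0.0136
gripper_force: 30.0
```

>>> carry_out:
  deltas:
    - [[0,0,0,-0.119,-1],[0,0,0,-0.119,-1],[0,0,0,-0.119,-1],[0,0,0,-0.119,-1],[0,0,0,-0.119,-1]]

```text
clock: 18.85
tool_pos: [0.456, -0.0139, 0.2295]
orientation: [-161.1, 42.4, -84.0]
force: [-0.0, -0.4, -1.4]
opening: 0.0138
gripper_force: 30.0
```

>>> carry_out:
  deltas:
    - [[0,0,0,-0.119,-1],[0,0,0,-0.119,-1],[0,0,0,-0.119,-1],[0,0,0,-0.119,-1],[0,0,0,-0.119,-1]]

```text
clock: 19.35
tool_pos: [0.4559, -0.0139, 0.2295]
orientation: [-137.8, 19.4, -41.0]
force: [-0.3, -0.0, -1.0]
opening: 0.0137
gripper_force: 30.0
```

>>> carry_out:
  deltas:
    - [[0,0,0,-0.119,-1],[0,0,0,-0.119,-1],[0,0,0,-0.119,-1],[0,0,0,-0.119,-1],[0,0,0,-0.119,-1]]

```text
clock: 19.85
tool_pos: [0.456, -0.0139, 0.2295]
orientation: [-135.4, -10.8, -10.1]
force: [-1.3, 0.5, -2.1]
opening: 0.0141
gripper_force: 30.0
```

>>> carry_out:
  deltas:
    - [[0,0,0,-0.119,-1],[0,0,0,-0.119,-1],[0,0,0,-0.119,-1],[0,0,0,-0.119,-1],[0,0,0,-0.119,-1]]

```text
clock: 20.35
tool_pos: [0.4559, -0.0139, 0.2295]
orientation: [-151.6, -37.4, 27.4]
force: [1.2, -1.0, -1.6]
opening: 0.0136
gripper_force: 30.0
```

>>> carry_out:
  deltas:
    - [[0,0,0,-0.0239,-1],[0,0,0,-0.0477,-1],[0,0,0,-0.071,-1]]

```text
clock: 20.65
tool_pos: [0.4629, 0.0158, 0.2604]
orientation: [-170.6, -41.0, 54.5]
force: [0.6, 0.3, -1.8]
opening: 0.0138
gripper_force: 30.0
```

```bash
python3 -c "
from h import *
o,R,t=st(); plan(o['tool_pos']+[0,-.025,0],0,n=1)"
```

```text
J [-1.180e+01  1.000e-01 -1.630e+01 -4.390e+01 -7.160e+01  1.736e+02] tcp [0.463 0.016 0.26 ] z [ 0.243  0.621 -0.745] tip [0.455 0.026 0.164] head -125.5 pitch 41.0 F [ 0.6  0.3 -1.8] open 0.0138 t 20.65
call 0 [-0.077  0.061 -0.078] turn 0.0
```

>>> carry_out:
  deltas:
    - [[-0.12,0.06,-0.03,-0.024,-1],[-0.24,0.12,-0.06,-0.048,-1],[-0.36,0.18,-0.09,-0.072,-1],[-0.48,0.24,-0.12,-0.096,-1]]

```text
clock: 21.05
tool_pos: [0.4466, 0.0475, 0.2824]
orientation: [169.4, -31.8, 80.6]
force: [0.2, 0.9, -1.2]
opening: 0.0138
gripper_force: 30.0
```

```bash
python3 -c "
from h import *
o,R,t=st(); plan(o['tool_pos']+[0,-.025,-.01],0,n=1)"
```

```text
J [  5.1  -9.5 -21.6 -31.1 -61.7 173.6] tcp [0.447 0.047 0.282] z [ 0.266  0.48  -0.836] tip [0.458 0.034 0.187] head -99.4 pitch 31.8 F [ 0.2  0.9 -1.2] open 0.0138 t 21.05
call 0 [-0.131  0.024 -0.018] turn 0.0
```

```bash
python3 -c "
from h import *
o,R,t=st(); plan([.46,-.23,.27],-30,n=2)"
```

```text
J [  5.1  -9.5 -21.6 -31.1 -61.7 173.6] tcp [0.447 0.047 0.282] z [ 0.266  0.48  -0.836] tip [0.458 0.034 0.187] head -99.4 pitch 31.8 F [ 0.2  0.9 -1.2] open 0.0138 t 21.05
call 0 [-0.594  0.205 -0.298] turn -0.0417
call 1 [-0.626  0.044 -0.298] turn -0.0417
```

>>> carry_out:
  deltas:
    - [[-0.2,0.07,-0.1,0,-1],[-0.4,0.14,-0.2,-0.01,-1],[-0.6,0.2,-0.3,-0.03,-1]]

```text
clock: 21.35
tool_pos: [0.4371, 0.014, 0.3038]
orientation: [165.0, -25.0, 86.7]
force: [-0.3, 0.6, -1.9]
opening: 0.0142
gripper_force: 30.0
```

>>> carry_out:
  deltas:
    - [[-0.2,0.02,-0.1,-0.01,-1],[-0.4,0.04,-0.2,-0.03,-1],[-0.62,0.06,-0.3,-0.05,-1],[-0.62,0.06,-0.3,-0.06,-1]]

```text
clock: 21.75
tool_pos: [0.3798, 0.0177, 0.3215]
orientation: [156.9, -13.8, 104.6]
force: [-0.1, 0.4, -0.8]
opening: 0.014
gripper_force: 30.0
```

```bash
python3 -c "
from h import *
o,R,t=st(); plan(o['tool_pos']+[0,-.025,-.01],0,n=1)"
```

```text
J [ 21.8 -25.2 -31.  -11.3 -59.6 173.6] tcp [0.38  0.018 0.321] z [ 0.325  0.311 -0.893] tip [ 0.419 -0.015  0.239] head -75.4 pitch 13.8 F [-0.1  0.4 -0.8] open 0.014 t 21.75
call 0 [-0.129 -0.037  0.006] turn 0.0
```

```bash
python3 -c "
from h import *
o,R,t=st(); plan([.27,-.4,.26],0,n=3)"
```

```text
J [ 21.8 -25.2 -31.  -11.3 -59.6 173.6] tcp [0.38  0.018 0.321] z [ 0.325  0.311 -0.893] tip [ 0.419 -0.015  0.239] head -75.4 pitch 13.8 F [-0.1  0.4 -0.8] open 0.014 t 21.75
call 0 [-0.634 -0.305 -0.185] turn 0.0
call 1 [-0.634 -0.305 -0.185] turn 0.0
call 2 [-0.634 -0.305 -0.185] turn 0.0
```

```bash
python3 -c "
from h import *
o,R,t=st(); plan([.47,-.2,.30],0,n=2); plan([.30,-.42,.26],0,n=2,start=[.47,-.2,.3])"
```

```text
J [ 21.8 -25.2 -31.  -11.3 -59.6 173.6] tcp [0.38  0.018 0.321] z [ 0.325  0.311 -0.893] tip [ 0.419 -0.015  0.239] head -75.4 pitch 13.8 F [-0.1  0.4 -0.8] open 0.014 t 21.75
call 0 [-0.579  0.109 -0.048] turn 0.0
call 1 [-0.579  0.109 -0.048] turn 0.0
call 0 [-0.437 -0.504 -0.22 ] turn 0.0
call 1 [-0.437 -0.504 -0.22 ] turn 0.0
```

>>> carry_out:
  deltas:
    - [[-0.23,0.04,-0.02,0,-1],[-0.46,0.08,-0.04,0,-1],[-0.69,0.13,-0.06,0,-1],[-0.92,0.17,-0.08,0,-1],[-0.99,0.2,-0.09,0,-1]]

```text
clock: 22.25
tool_pos: [0.3987, -0.0164, 0.3164]
orientation: [157.0, -10.9, 101.5]
force: [0.5, 0.3, -1.9]
opening: 0.0136
gripper_force: 30.0
```

>>> carry_out:
  deltas:
    - [[-0.2,-0.2,-0.1,0,-1],[-0.4,-0.4,-0.18,0,-1],[-0.6,-0.6,-0.27,0,-1],[-0.8,-0.8,-0.35,0,-1],[-0.99,-0.99,-0.44,0,-1]]

```text
clock: 22.75
tool_pos: [0.2492, -0.089, 0.2947]
orientation: [156.7, -8.6, 100.2]
force: [0.3, -0.6, -1.2]
opening: 0.0135
gripper_force: 30.0
```

```bash
python3 -c "
from h import *
o,R,t=st(); plan([.28,-.40,.26],0,n=1)"
```

```text
J [ 15.9 -42.  -40.5  -6.1 -67.5 173.6] tcp [ 0.249 -0.089  0.295] z [ 0.364  0.205 -0.908] tip [ 0.287 -0.132  0.217] head -79.8 pitch 8.6 F [ 0.3 -0.6 -1.2] open 0.0135 t 22.75
call 0 [-1.566 -0.089 -0.105] turn 0.0
```

```bash
python3 -c "
from h import *
o,R,t=st(); plan([.32,-.32,.28],80,n=2)"
```

```text
J [ 15.9 -42.  -40.5  -6.1 -67.5 173.6] tcp [ 0.249 -0.089  0.295] z [ 0.364  0.205 -0.908] tip [ 0.287 -0.132  0.217] head -79.8 pitch 8.6 F [ 0.3 -0.6 -1.2] open 0.0135 t 22.75
call 0 [-0.598  0.088 -0.021] turn 0.1111
call 1 [-0.402  0.452 -0.021] turn 0.1111
```

>>> carry_out:
  deltas:
    - [[-0.12,0.02,0,0.022,-1],[-0.24,0.04,0,0.044,-1],[-0.36,0.05,0,0.067,-1],[-0.48,0.07,-0.02,0.089,-1],[-0.6,0.09,-0.02,0.111,-1]]

```text
clock: 23.25
tool_pos: [0.2926, -0.1874, 0.2922]
orientation: [167.4, -20.3, 59.5]
force: [1.8, 1.1, -1.2]
opening: 0.014
gripper_force: 30.0
```

>>> carry_out:
  deltas:
    - [[-0.08,0.09,0,0.022,-1],[-0.16,0.18,0,0.044,-1],[-0.24,0.27,0,0.067,-1],[-0.32,0.36,-0.02,0.089,-1],[-0.4,0.45,-0.02,0.111,-1]]

```text
clock: 23.75
tool_pos: [0.3257, -0.3035, 0.2857]
orientation: [-175.8, -23.3, 16.4]
force: [0.5, 0.8, -0.5]
opening: 0.0136
gripper_force: 30.0
```

```bash
python3 -c "
from h import *
o,R,t=st(); plan([.1,-.46,.26],40,n=2)"
```

```text
J [-37.8  -5.8 -17.3 -22.8 -69.5 151.4] tcp [ 0.326 -0.304  0.286] z [ 0.358  0.181 -0.916] tip [ 0.3   -0.305  0.192] head -163.6 pitch 23.3 F [ 0.5  0.8 -0.5] open 0.0136 t 23.75
call 0 [-0.624  0.201 -0.214] turn 0.0556
call 1 [-0.517  0.403 -0.214] turn 0.0556
```

>>> carry_out:
  deltas:
    - [[-0.2,0.07,-0.07,0.018,-1],[-0.4,0.14,-0.14,0.036,-1],[-0.62,0.2,-0.21,0.055,-1]]

```text
clock: 24.05
tool_pos: [0.213, -0.3815, 0.2724]
orientation: [-167.9, -20.5, -4.6]
force: [0.9, -1.6, -1.4]
opening: 0.0138
gripper_force: 30.0
```

>>> carry_out:
  deltas:
    - [[-0.18,0.13,-0.07,0.018,-1],[-0.36,0.27,-0.14,0.036,-1],[-0.52,0.4,-0.21,0.055,-1]]

```text
clock: 24.35
tool_pos: [0.0995, -0.4603, 0.2584]
orientation: [-161.7, -15.2, -24.8]
force: [1.0, -1.0, -0.7]
opening: 0.0138
gripper_force: 30.0
```

```bash
python3 -c "
from h import *
o,R,t=st(); plan(o['tool_pos']+[-.025,0,-.01],0,n=1)"
```

```text
J [-74.5   6.8  -7.9 -23.5 -81.  147.1] tcp [ 0.1   -0.46   0.258] z [ 0.358  0.181 -0.916] tip [ 0.074 -0.422  0.173] head 155.2 pitch 15.2 F [ 1.  -1.  -0.7] open 0.0138 t 24.35
call 0 [-0.123  0.056  0.001] turn 0.0
```

>>> carry_out:
  deltas:
    - [[-0.04,-0.04,0.06,-0.024,-1],[-0.08,-0.09,0.12,-0.047,-1],[-0.12,-0.134,0.17,-0.07,-1]]

```text
clock: 24.65
tool_pos: [0.1006, -0.4192, 0.2285]
orientation: [-170.1, -21.6, 1.5]
force: [0.7, 0.2, -2.8]
opening: 0.0138
gripper_force: 30.0
```

>>> carry_out:
  deltas:
    - [[0,0,0,-0.024,-1],[0,0,0,-0.048,-1],[0,0,0,-0.072,-1]]

```text
clock: 24.95
tool_pos: [0.1505, -0.3898, 0.2484]
orientation: [-178.4, -17.0, 19.1]
force: [0.2, -0.7, -1.9]
opening: 0.0137
gripper_force: 30.0
```

```bash
python3 -c "
from h import *
o,R,t=st(); plan(o['tool_pos']+[-.025,0,-.01],0,n=1)"
```

```text
J [-58.9  -2.6 -19.4 -17.8 -72.1 173.6] tcp [ 0.15  -0.39   0.248] z [ 0.267  0.122 -0.956] tip [ 0.117 -0.399  0.158] head -160.9 pitch 17.0 F [ 0.2 -0.7 -1.9] open 0.0137 t 24.95
call 0 [-0.128 -0.04   0.014] turn 0.0
```

>>> carry_out:
  deltas:
    - [[-0.13,-0.04,0.02,-0.024,-1],[-0.26,-0.08,0.04,-0.048,-1],[-0.39,-0.12,0.06,-0.072,-1],[-0.52,-0.16,0.08,-0.096,-1]]

```text
clock: 25.35
tool_pos: [0.1439, -0.3051, 0.2263]
orientation: [173.5, -7.8, 42.1]
force: [-0.6, 1.1, -1.1]
opening: 0.0139
gripper_force: 30.0
```

```bash
python3 -c "
from h import *
o,R,t=st(); plan(o['tool_pos']+[-.025,0,-.01],0,n=1)"
```

```text
J [-39.1 -17.  -36.2  -7.5 -63.3 173.6] tcp [ 0.144 -0.305  0.226] z [ 0.177  0.006 -0.984] tip [ 0.113 -0.344  0.143] head -137.9 pitch 7.8 F [-0.6  1.1 -1.1] open 0.0139 t 25.35
call 0 [-0.099 -0.087  0.027] turn 0.0
```

```bash
python3 -c "
from h import *
o,R,t=st(); plan([.40,-.2,.29],40,n=2)
plan([.5,-.0,.29],0,n=1,start=[.40,-.2,.29])"
```

```text
J [-39.1 -17.  -36.2  -7.5 -63.3 173.6] tcp [ 0.144 -0.305  0.226] z [ 0.177  0.006 -0.984] tip [ 0.113 -0.344  0.143] head -137.9 pitch 7.8 F [-0.6  1.1 -1.1] open 0.0139 t 25.35
call 0 [ 0.667  0.24  -0.042] turn 0.0556
call 1 [ 0.709 -0.002 -0.042] turn 0.0556
call 0 [ 1.032 -0.421  0.095] turn 0.0
```

>>> carry_out:
  deltas:
    - [[0.2,0.07,-0.01,0.014,-1],[0.4,0.14,-0.02,0.028,-1],[0.6,0.21,-0.04,0.042,-1],[0.67,0.24,-0.04,0.0556,-1]]

```text
clock: 25.75
tool_pos: [0.2755, -0.2515, 0.2597]
orientation: [176.6, -9.8, 21.6]
force: [0.7, -0.6, -1.0]
opening: 0.0136
gripper_force: 30.0
```

>>> carry_out:
  deltas:
    - [[0.2,0,-0.01,0.014,-1],[0.4,0,-0.02,0.028,-1],[0.6,0,-0.04,0.042,-1],[0.71,0,-0.04,0.0556,-1]]

```text
clock: 26.15
tool_pos: [0.4039, -0.1998, 0.2906]
orientation: [-179.8, -10.3, 1.2]
force: [-0.6, -0.4, -1.2]
opening: 0.0136
gripper_force: 30.0
```

>>> carry_out:
  deltas:
    - [[0.11,-0.22,0.02,0,-1],[0.22,-0.44,0.04,0,-1],[0.33,-0.66,0.06,0,-1],[0.44,-0.88,0.08,0,-1],[0.49,-0.99,0.09,0,-1]]

```text
clock: 26.65
tool_pos: [0.4971, 0.0029, 0.2896]
orientation: [-179.8, -10.2, 1.5]
force: [0.7, -1.0, -1.3]
opening: 0.0137
gripper_force: 30.0
```

>>> carry_out:
  deltas:
    - [[0,-0.22,0.04,0,-1],[0,-0.44,0.08,0,-1],[-0.05,-0.66,0.12,0,-1],[-0.1,-0.88,0.16,0,-1],[-0.13,-0.9,0.18,0,-1]]

```text
clock: 27.15
tool_pos: [0.4715, 0.1831, 0.2491]
orientation: [-179.9, -10.1, 1.6]
force: [-0.2, -0.3, -1.5]
opening: 0.0137
gripper_force: 30.0
```

```bash
python3 -c "
from h import *
o,R,t=st(); print(o['orientation']); plan([.48,.18,.11],0,n=1)"
```

```text
J [ 49.3  -2.7 -28.9   8.8 -57.1  37.9] tcp [0.472 0.183 0.249] z [ 0.176  0.007 -0.984] tip [0.426 0.182 0.164] head -178.4 pitch 10.1 F [-0.2 -0.3 -1.5] open 0.0137 t 27.15
[-179.87639171  -10.14652946    1.56960583]
call 0 [-0.081  0.018  0.692] turn 0.0
```

>>> carry_out:
  deltas:
    - [[-0.03,0,0.2,0,-1],[-0.07,0,0.4,0,-1],[-0.1,0,0.58,0,-1],[-0.13,0,0.72,0,-1],[-0.135,0,0.76,0,-1]]

```text
clock: 27.65
tool_pos: [0.4707, 0.1778, 0.0928]
orientation: [179.9, -10.0, 1.4]
force: [-1.6, 0.2, -1.3]
opening: 0.0137
gripper_force: 30.0
```

>>> carry_out:
  deltas:
    - [[-0.003,0,0.015,0,-1],[-0.006,0,0.03,0,-1],[-0.008,0,0.04,0,-1]]

```text
clock: 27.95
tool_pos: [0.4734, 0.181, 0.0897]
orientation: [-179.7, -10.4, 1.4]
force: [1.8, -1.4, 10.3]
opening: 0.0137
gripper_force: 30.0
```

```bash
python3 -c "
from h import *
o,R,t=st()"
```

```text
J [ 48.5   7.3 -44.2  14.1 -31.9  31.4] tcp [0.473 0.181 0.09 ] z [ 0.18   0.009 -0.984] tip [0.428 0.18  0.004] head -178.6 pitch 10.4 F [ 1.8 -1.4 10.3] open 0.0137 t 27.95
```

>>> carry_out:
  deltas:
    - [[0,0,0.012,0,-1],[0,0,0.02,0,-1]]

```text
clock: 28.15
tool_pos: [0.4761, 0.182, 0.088]
orientation: [-179.6, -10.6, 1.5]
force: [7.3, -8.2, 21.1]
opening: 0.0139
gripper_force: 30.0
```

>>> carry_out:
  deltas:
    - [[0,0,0,0,-0.6],[0,0,0,0,-0.6],[0,0,-0.01,0,-0.2],[0,0,-0.01,0,0.2],[0,0,-0.01,0,0.2]]

```text
clock: 28.65
tool_pos: [0.4722, 0.1799, 0.0861]
orientation: [-179.8, -10.2, 1.4]
force: [1.1, -0.0, -0.4]
opening: 0.0361
gripper_force: 0.0
```

```bash
python3 -c "
from h import *
o,R,t=st()
p=ctrl.snapshot('side'); cv2.imwrite('pics/s5.png',cv2.resize(p['color'][100:380,240:520,::-1],None,fx=2,fy=2))"
```

```text
J [ 48.5   7.6 -44.5  14.1 -31.6  31.3] tcp [0.472 0.18  0.086] z [ 0.177  0.007 -0.984] tip [0.427 0.179 0.001] head -178.6 pitch 10.2 F [ 1.1 -0.  -0.4] open 0.0361 t 28.65
```

View pics/s5.png

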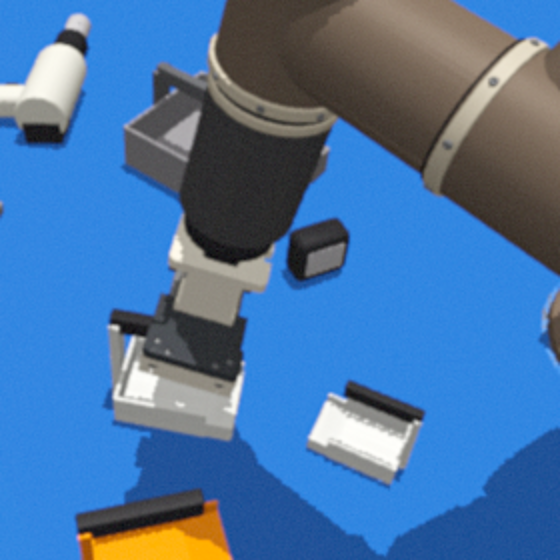

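>>> carry_out:
  deltas:
    - [[0,0,-0.15,0,0.4],[0,0,-0.35,0,0.8],[0,0,-0.6,0,1],[0,0,-0.8,0,1],[0,0,-0.9,0,1]]

```text
clock: 29.2
tool_pos: [0.4408, 0.1793, 0.2672]
orientation: [-179.6, -10.4, 1.4]
force: [0.2, 0.3, -0.6]
opening: 0.0799
gripper_force: 0.0
```

```bash
python3 -c "
from h import *
o,R,t=st()
plan([.46,-.15,.26],24.5,n=2)
for n in ('side','scene'):
    p=ctrl.snapshot(n)
    for k,z in (('tote_grip',.1),('tote_corner',.004),('scoop',0),('scoop_grip',.105)):
        print(n,k,[(np.round(ray(p,d['centre'],z)[:2],3).tolist(),round(d['p'],2)) for d in ctrl.spot_point(p,k)])
"
```

```text
J [ 52.6  -6.9 -30.4   9.1 -59.9  34.7] tcp [0.441 0.179 0.267] z [ 0.181  0.011 -0.983] tip [0.395 0.179 0.182] head -178.6 pitch 10.4 F [ 0.2  0.3 -0.6] open 0.0799 t 29.2
call 0 [0.024 0.824 0.017] turn 0.034
call 1 [0.198 0.801 0.017] turn 0.034
side tote_grip [([0.51, -0.179], 0.67)]
side tote_corner [([0.386, -0.21], 0.81)]
side scoop [([0.302, 0.19], 0.75), ([0.452, 0.356], 0.69), ([0.478, 0.183], 0.55)]
side scoop_grip [([0.306, 0.21], 0.86), ([0.48, 0.184], 0.63), ([0.461, 0.356], 0.56)]
scene tote_grip [([0.504, -0.174], 0.95)]
scene tote_corner [([0.367, -0.202], 0.67), ([0.504, -0.176], 0.64)]
scene scoop [([0.455, 0.348], 0.83), ([0.478, 0.18], 0.66), ([0.29, 0.187], 0.64)]
scene scoop_grip [([0.338, 0.176], 0.83), ([0.489, 0.171], 0.75), ([0.451, 0.366], 0.69), ([0.508, 0.145], 0.39)]
```

>>> carry_out:
  deltas:
    - [[0,0.2,0,0.008,1],[0.01,0.4,0,0.016,1],[0.02,0.6,0,0.024,1],[0.02,0.82,0.02,0.034,1]]

```text
clock: 30.1
tool_pos: [0.4493, 0.0136, 0.2597]
orientation: [-177.6, -10.0, -11.1]
force: [1.5, 0.3, 0.6]
opening: 0.0875
gripper_force: 0.0
```

>>> carry_out:
  deltas:
    - [[0.05,0.2,0,0.008,1],[0.1,0.4,0,0.016,1],[0.15,0.6,0,0.024,1],[0.2,0.8,0.02,0.034,1]]

```text
clock: 30.5
tool_pos: [0.4591, -0.1518, 0.2563]
orientation: [-175.6, -9.3, -23.5]
force: [0.4, 0.3, 0.2]
opening: 0.0877
gripper_force: 0.0
```

```bash
python3 -c "
from h import *
o,R,t=st()
p=ctrl.snapshot('wrist')
for k,z in (('tote_grip',.1),('tote_corner',.004),('tote',.0)):
    print(k,[(np.round(d['centre']).tolist(),np.round(ray(p,d['centre'],z)[:2],3).tolist(),round(d['p'],2)) for d in ctrl.spot_point(p,k)])
for d in (-.1,0,.1): print(proj(p,[.503+.92*d,-.174-.39*d,.111]))
cv2.imwrite('pics/w6.png',p['color'][:,:,::-1])
"
```

```text
J [  5.6  -5.4 -27.1   0.7 -58.   60.9] tcp [ 0.459 -0.152  0.256] z [ 0.178  0.007 -0.984] tip [ 0.418 -0.128  0.172] head 156.5 pitch 9.3 F [0.4 0.3 0.2] open 0.0877 t 30.5
tote_grip [([337.0, 163.0], [0.505, -0.175], 0.56)]
tote_corner [([388.0, 240.0], [0.384, -0.199], 0.78), ([373.0, 126.0], [0.535, -0.238], 0.29)]
tote [([338.0, 169.0], [0.501, -0.173], 0.85)]
[[335.73261946 260.52065126]]
[[336.38992246 164.88805461]]
[[337.08497712  63.76287837]]
```

View pics/w6.png

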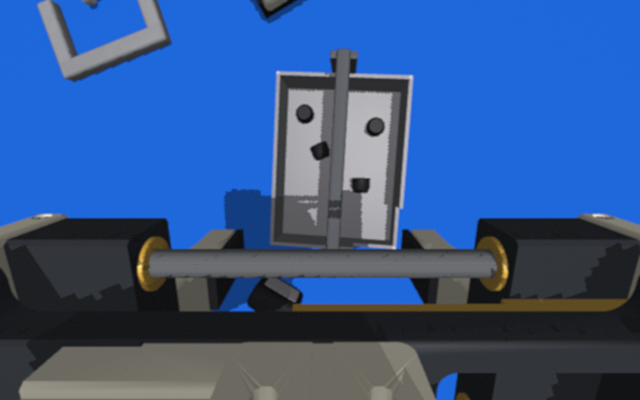

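```bash
python3 -c "
from h import *
o,R,t=st()
plan([.506,-.175,.15],2,n=1)
plan([.506,-.175,.08],0,n=1,start=[.506,-.175,.15])
"
```

```text
J [  5.7  -5.3 -27.2   0.7 -58.   60.7] tcp [ 0.459 -0.151  0.255] z [ 0.175  0.006 -0.984] tip [ 0.418 -0.127  0.171] head 156.4 pitch 9.1 F [ 0.4 -0.3  0.7] open 0.0876 t 30.7
call 0 [0.178 0.057 0.559] turn 0.0056
call 0 [-0.056  0.026  0.345] turn 0.0
```

>>> carry_out:
  deltas:
    - [[0.1,0.05,0.2,0.0055,1],[0.18,0.057,0.4,0.0055,1],[0.18,0.057,0.56,0.0055,1],[0.18,0.057,0.56,0.0055,1]]

```text
clock: 31.1
tool_pos: [0.5049, -0.1723, 0.146]
orientation: [-175.5, -8.6, -25.3]
force: [-0.6, 0.4, -0.9]
opening: 0.0876
gripper_force: 0.0
```

>>> carry_out:
  deltas:
    - [[-0.02,0.01,0.13,0,1],[-0.04,0.02,0.25,0,1],[-0.055,0.025,0.345,0,1],[-0.055,0.025,0.345,0,0.4],[-0.055,0.025,0.345,0,-0.2]]

```text
clock: 31.6
tool_pos: [0.5083, -0.1724, 0.0823]
orientation: [-175.3, -9.1, -25.3]
force: [0.5, 0.6, -0.3]
opening: 0.077
gripper_force: 0.0
```

```bash
python3 -c "
from h import *
o,R,t=st()"
```

```text
J [  2.2  10.9 -35.4  -0.  -33.4  62.9] tcp [ 0.508 -0.172  0.082] z [ 0.178  0.007 -0.984] tip [ 0.468 -0.147 -0.002] head 154.7 pitch 9.1 F [ 0.5  0.6 -0.3] open 0.077 t 31.6
```

>>> carry_out:
  deltas:
    - [[0,0.015,0,0,-1],[0,0.015,0,0,-1],[0,0.015,0,0,-1],[0,0.015,0,0,-1],[0,0.015,0,0,-1]]

```text
clock: 32.1
tool_pos: [0.5063, -0.1759, 0.0806]
orientation: [-175.3, -9.1, -25.4]
force: [-0.8, -0.1, 0.4]
opening: 0.0372
gripper_force: 0.0
```

>>> carry_out:
  deltas:
    - [[0,0,0,0,-1],[0,0,0,0,-1],[0,0,0,0,-1],[0,0,0,0,-1],[0,0,0,0,-1]]

```text
clock: 32.6
tool_pos: [0.5064, -0.1759, 0.0806]
orientation: [-175.3, -9.1, -25.4]
force: [0.1, -0.1, 2.3]
opening: 0.0147
gripper_force: 30.0
```

>>> carry_out:
  deltas:
    - [[0,0,0,0,-1],[0,0,0,0,-1],[0,0,0,0,-1]]

```text
clock: 32.9
tool_pos: [0.5064, -0.1759, 0.0806]
orientation: [-175.3, -9.1, -25.4]
force: [1.1, 0.9, 3.8]
opening: 0.0147
gripper_force: 30.0
```

```bash
python3 -c "
from h import *
o,R,t=st()
plan([.506,-.176,.2],0,n=1)
plan([.66,-.1,.3],0,n=1,start=[.506,-.176,.2])
"
```

```text
J [  1.7  11.  -35.5  -0.2 -33.3  63.4] tcp [ 0.506 -0.176  0.081] z [ 0.178  0.007 -0.984] tip [ 0.466 -0.15  -0.004] head 154.6 pitch 9.1 F [1.1 0.9 3.8] open 0.0147 t 32.9
call 0 [ 0.093 -0.047 -0.588] turn 0.0
call 0 [ 0.605 -0.705 -0.353] turn 0.0
```

>>> carry_out:
  deltas:
    - [[0.01,0,-0.04,0,-1],[0.02,0,-0.1,0,-1],[0.04,0,-0.17,0,-1],[0.05,0,-0.24,0,-1],[0.06,0,-0.3,0,-1]]

```text
clock: 33.4
tool_pos: [0.5052, -0.1813, 0.1415]
orientation: [-175.3, -8.9, -25.4]
force: [0.4, 0.2, -4.0]
opening: 0.014
gripper_force: 30.0
```

>>> carry_out:
  deltas:
    - [[0.05,-0.06,-0.05,0,-1],[0.12,-0.14,-0.12,0,-1],[0.19,-0.21,-0.19,0,-1],[0.26,-0.29,-0.25,0,-1],[0.33,-0.37,-0.32,0,-1]]

```text
clock: 33.9
tool_pos: [0.5838, -0.1423, 0.2204]
orientation: [-175.3, -8.9, -25.4]
force: [0.4, -0.3, -4.0]
opening: 0.014
gripper_force: 30.0
```

>>> carry_out:
  deltas:
    - [[0.07,-0.07,-0.06,0,-1],[0.14,-0.15,-0.13,0,-1],[0.2,-0.22,-0.19,0,-1],[0.26,-0.29,-0.25,0,-1],[0.33,-0.37,-0.32,0,-1]]

```text
clock: 34.4
tool_pos: [0.6619, -0.1038, 0.2993]
orientation: [-175.3, -8.9, -25.4]
force: [0.3, -0.2, -3.9]
opening: 0.0141
gripper_force: 30.0
```

>>> carry_out:
  deltas:
    - [[0.1,-0.09,-0.02,0,-1],[0.2,-0.18,-0.04,0,-1],[0.3,-0.27,-0.06,0,-1],[0.4,-0.36,-0.08,0,-1],[0.5,-0.45,-0.1,0,-1]]

```text
clock: 34.9
tool_pos: [0.7859, -0.0647, 0.3417]
orientation: [-175.3, -8.9, -25.4]
force: [1.5, -0.2, -3.7]
opening: 0.0136
gripper_force: 30.0
```

>>> carry_out:
  deltas:
    - [[0.1,-0.09,-0.02,0,-1],[0.2,-0.18,-0.04,0,-1],[0.3,-0.27,-0.06,0,-1],[0.4,-0.36,-0.08,0,-1],[0.5,-0.45,-0.1,0,-1]]

```text
clock: 35.4
tool_pos: [0.9091, -0.0256, 0.3843]
orientation: [-175.3, -8.9, -25.4]
force: [1.0, 0.7, -2.5]
opening: 0.0141
gripper_force: 30.0
```

```bash
cat >> h.py <<'E'
def tt():
    "tote: tilt of the tool, direction of it against the tote's corner (tool x = tote x, grasped at 10 deg tilt)"
    o,R=tool(); z=R[:,2]; az=np.degrees(np.arctan2(-z[1],-z[0])); x=R[:,0]; cx=np.degrees(np.arctan2(x[1],x[0]))-143.1
    print("J",np.round(o["joint_pos"],1),"tcp",np.round(o["tool_pos"],3),"z",np.round(z,3),"tilt",round(np.degrees(np.arccos(-z[2])),1),"low az",round(az,1),"corner az",round(cx%360-360,1),"F",np.round(o["force"],1),"M",np.round(o["moment"],2),"open",round(o["opening"],4),"t",o["clock"])
    return o,R
E
python3 -c "
from h import *
tt()
plan([1.1,0.05,.6],0,n=4)"
```

```text
J [ 11.2  37.4  46.6   1.5 -89.4  53.9] tcp [ 0.909 -0.026  0.384] z [ 0.174  0.007 -0.985] tilt 10.0 low az -177.5 corner az -168.5 F [ 1.   0.7 -2.5] M [-0.1   0.71  0.05] open 0.0141 t 35.4
call 0 [ 0.215 -0.207 -0.223] turn 0.0
call 1 [ 0.215 -0.207 -0.223] turn 0.0
call 2 [ 0.215 -0.207 -0.223] turn 0.0
call 3 [ 0.215 -0.207 -0.223] turn 0.0
```

>>> carry_out:
  deltas:
    - [[0.15,-0.11,-0.1,0,-1],[0.4,-0.3,-0.25,0,-1],[0.7,-0.53,-0.5,0,-1],[0.99,-0.75,-0.75,0,-1],[0.99,-0.75,-0.9,0,-1]]

```text
clock: 35.9
tool_pos: [0.9571, 0.009, 0.4502]
orientation: [-174.4, -11.6, -25.6]
force: [-1.0, 0.3, -3.3]
opening: 0.0136
gripper_force: 30.0
```

>>> carry_out:
  deltas:
    - [[0.99,-0.75,-0.9,0,-1],[0.99,-0.75,-0.9,0,-1],[0.99,-0.75,-0.9,0,-1],[0.99,-0.75,-0.9,0,-1],[0.99,-0.75,-0.9,0,-1]]

```text
clock: 36.4
tool_pos: [0.9474, 0.0371, 0.4919]
orientation: [-173.3, -14.1, -25.9]
force: [0.1, 0.0, -3.9]
opening: 0.0138
gripper_force: 30.0
```

>>> carry_out:
  deltas:
    - [[0.99,-0.75,-0.9,0,-1],[0.99,-0.75,-0.9,0,-1],[0.99,-0.75,-0.9,0,-1],[0.99,-0.75,-0.9,0,-1],[0.99,-0.75,-0.9,0,-1]]

```text
clock: 36.9
tool_pos: [0.9358, 0.062, 0.5323]
orientation: [-172.2, -16.6, -26.2]
force: [-0.2, -0.4, -4.2]
opening: 0.0141
gripper_force: 30.0
```

```bash
python3 -c "
from h import *
tt()"
```

```text
J [  17.9   42.1   71.7    5.8 -102.1   49.1] tcp [0.936 0.062 0.532] z [ 0.315 -0.003 -0.949] tilt 18.3 low az 179.4 corner az -169.3 F [-0.2 -0.4 -4.2] M [0.02 1.63 0.01] open 0.0141 t 36.9
```

>>> carry_out:
  deltas:
    - [[0.99,-0.75,-0.7,0,-1],[0.99,-0.75,-0.7,0,-1],[0.99,-0.75,-0.7,0,-1],[0.99,-0.75,-0.7,0,-1],[0.99,-0.75,-0.7,0,-1]]

```text
clock: 37.4
tool_pos: [0.9347, 0.0852, 0.5582]
orientation: [-171.0, -19.1, -26.6]
force: [0.1, -0.5, -4.3]
opening: 0.0142
gripper_force: 30.0
```

>>> carry_out:
  deltas:
    - [[0.99,-0.75,-0.7,0,-1],[0.99,-0.75,-0.7,0,-1],[0.99,-0.75,-0.7,0,-1],[0.99,-0.75,-0.7,0,-1],[0.99,-0.75,-0.7,0,-1]]

```text
clock: 37.9
tool_pos: [0.9299, 0.1057, 0.5881]
orientation: [-169.6, -21.7, -27.1]
force: [-0.4, -0.2, -4.0]
opening: 0.0141
gripper_force: 30.0
```

>>> carry_out:
  deltas:
    - [[0.99,-0.75,-0.7,0,-1],[0.99,-0.75,-0.7,0,-1],[0.99,-0.75,-0.7,0,-1],[0.99,-0.75,-0.7,0,-1],[0.99,-0.75,-0.7,0,-1]]

```text
clock: 38.4
tool_pos: [0.9221, 0.1238, 0.6199]
orientation: [-168.2, -24.2, -27.6]
force: [-0.6, -0.8, -3.9]
opening: 0.0135
gripper_force: 30.0
```

>>> carry_out:
  deltas:
    - [[0.99,-0.75,-0.7,0,-1],[0.99,-0.75,-0.7,0,-1],[0.99,-0.75,-0.7,0,-1],[0.99,-0.75,-0.7,0,-1],[0.99,-0.75,-0.7,0,-1]]

```text
clock: 38.9
tool_pos: [0.9113, 0.1398, 0.6538]
orientation: [-166.6, -26.6, -28.2]
force: [0.3, 0.7, -4.0]
opening: 0.0136
gripper_force: 30.0
```

```bash
cat >> h.py <<'E'
R0=Ro.from_euler("xyz",[-175.3,-9.1,-25.4],degrees=True).as_matrix(); Rt0=Ro.from_euler("z",-25.0,degrees=True).as_matrix(); REL=R0.T@Rt0
def tote():
    "tote pose if it kept still in the grip: tilt, low direction in the tote frame (corner is -143)"
    o,R=tool(); Rt=R@REL; d=Rt.T@[0,0,-1]; g=o["tool_pos"]-.019*R[:,2]
    print("tote tilt",round(np.degrees(np.arccos(Rt[2,2])),1),"low dir",round(np.degrees(np.arctan2(d[1],d[0])),1),"corner",np.round(g+Rt@[-.1,-.075,-.096],3))
    return g,Rt
E
python3 -c "
from h import *
tt();tote()"
```

```text
J [ 25.7  36.6  71.7  12.6 -97.8  44. ] tcp [0.911 0.14  0.654] z [ 0.494 -0.003 -0.87 ] tilt 29.6 low az 179.7 corner az -171.3 F [ 0.3  0.7 -4. ] M [-0.05  2.44 -0.02] open 0.0136 t 38.9
tote tilt 19.4 low dir -156.4 corner [0.818 0.113 0.539]
```

>>> carry_out:
  deltas:
    - [[0.99,-0.75,-0.5,0,-1],[0.99,-0.75,-0.5,0,-1],[0.99,-0.75,-0.5,0,-1],[0.99,-0.75,-0.5,0,-1],[0.99,-0.75,-0.5,0,-1]]

```text
clock: 39.4
tool_pos: [0.9139, 0.1554, 0.674]
orientation: [-165.0, -29.1, -28.9]
force: [0.5, -0.4, -4.1]
opening: 0.014
gripper_force: 30.0
```

>>> carry_out:
  deltas:
    - [[0.99,-0.75,-0.5,0,-1],[0.99,-0.75,-0.5,0,-1],[0.99,-0.75,-0.5,0,-1],[0.99,-0.75,-0.5,0,-1],[0.99,-0.75,-0.5,0,-1]]

```text
clock: 39.9
tool_pos: [0.9116, 0.1691, 0.6995]
orientation: [-163.2, -31.6, -29.8]
force: [0.1, -0.2, -4.0]
opening: 0.0135
gripper_force: 30.0
```

>>> carry_out:
  deltas:
    - [[0.99,-0.75,-0.5,0,-1],[0.99,-0.75,-0.5,0,-1],[0.99,-0.75,-0.5,0,-1],[0.99,-0.75,-0.5,0,-1],[0.99,-0.75,-0.5,0,-1]]

```text
clock: 40.4
tool_pos: [0.9054, 0.1812, 0.7281]
orientation: [-161.3, -34.0, -30.7]
force: [-0.2, -0.4, -4.1]
opening: 0.014
gripper_force: 30.0
```

>>> carry_out:
  deltas:
    - [[0.99,-0.75,-0.5,0,-1],[0.99,-0.75,-0.5,0,-1],[0.99,-0.75,-0.5,0,-1],[0.99,-0.75,-0.5,0,-1],[0.99,-0.75,-0.5,0,-1]]

```text
clock: 40.9
tool_pos: [0.8953, 0.1922, 0.7594]
orientation: [-159.2, -36.4, -31.7]
force: [0.9, -0.5, -3.4]
opening: 0.0134
gripper_force: 30.0
```

```bash
python3 -c "
from h import *
tt();tote()"
```

```text
J [ 31.8  33.   71.7  19.8 -91.7  40.6] tcp [0.895 0.192 0.759] z [ 0.658  0.01  -0.753] tilt 41.2 low az -179.2 corner az -174.8 F [ 0.9 -0.5 -3.4] M [-0.16  3.3  -0.03] open 0.0134 t 40.9
tote tilt 30.9 low dir -154.7 corner [0.827 0.167 0.628]
```

>>> carry_out:
  deltas:
    - [[0.99,-0.75,-0.4,0,-1],[0.99,-0.75,-0.4,0,-1],[0.99,-0.75,-0.4,0,-1],[0.99,-0.75,-0.4,0,-1],[0.99,-0.75,-0.4,0,-1]]

```text
clock: 41.4
tool_pos: [0.8909, 0.2025, 0.7856]
orientation: [-157.1, -38.8, -32.9]
force: [0.3, 0.4, -3.8]
opening: 0.0136
gripper_force: 30.0
```

```bash
python3 -c "
from h import *
tt();tote()
o,R=tool()
for f in (0,8,12,16,20,25):
    Rt=R@Ro.from_euler('z',f,degrees=True).as_matrix()@REL; d=Rt.T@[0,0,-1]
    print(f,np.degrees(np.arccos(Rt[2,2])).round(1),np.degrees(np.arctan2(d[1],d[0])).round(1))
a=[]
for n in ('side','scene'):
    p=ctrl.snapshot(n)
    g,Rt=tote()
    for k,X in (('tote_grip',g),('tote_corner',g+Rt@[-.1,-.075,-.096])):
        print(n,k,proj(p,X).round(0),[(np.round(d['centre']).tolist(),round(d['p'],2)) for d in ctrl.spot_point(p,k)])
    a.append(p['color'])
cv2.imwrite('pics/f7.png',np.vstack([cv2.resize(x,(480,300)) for x in a])[:,:,::-1])
"
```

```text
J [ 33.2  32.2  71.7  21.6 -90.   39.9] tcp [0.891 0.202 0.786] z [ 0.696  0.014 -0.718] tilt 44.1 low az -178.9 corner az -176.0 F [ 0.3  0.4 -3.8] M [-0.19  3.48 -0.02] open 0.0136 t 41.4
tote tilt 33.9 low dir -154.4 corner [0.83  0.177 0.651]
0 33.9 -154.4
8 34.0 -144.4
12 34.1 -139.5
16 34.3 -134.5
20 34.5 -129.6
25 34.9 -123.5
tote tilt 33.9 low dir -154.4 corner [0.83  0.177 0.651]
side tote_grip [[-108. -298.]] []
side tote_corner [[ 36. -98.]] []
tote tilt 33.9 low dir -154.4 corner [0.83  0.177 0.651]
scene tote_grip [[ 594. -103.]] []
scene tote_corner [[515.  17.]] [([518.0, 15.0], 0.91)]
```

View pics/f7.png

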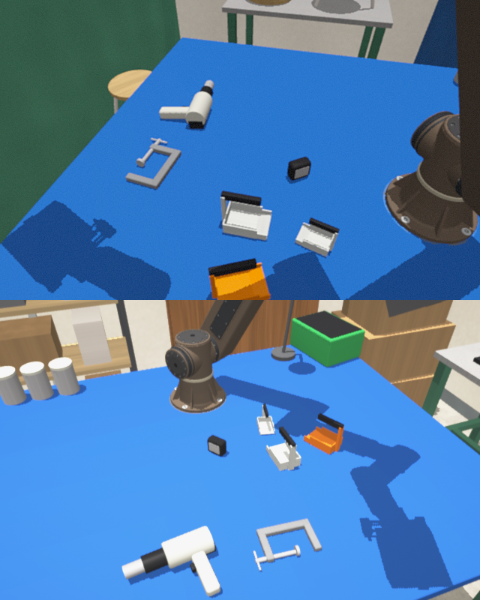

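No glides on the table: in both views the scoop stands upright at side (245,212) of the viewed picture, and the detector puts the tote corner at (518,15) in the scene image, against a predicted (515,17), so it hasn't slipped in the grip. I'll align the corner, then come down gently.

>>> carry_out:
  deltas:
    - [[0,0,0,0.008,-1],[0,0,0,0.016,-1],[0,0,0,0.025,-1],[0,0,0,0.025,-1],[0,0,0,0.025,-1]]

```text
clock: 42.2
tool_pos: [0.8914, 0.2023, 0.7852]
orientation: [-151.1, -34.8, -42.9]
force: [-0.0, -0.7, -4.0]
opening: 0.014
gripper_force: 30.0
```

```bash
python3 -c "
from h import *
tt();tote()
plan([.56,-.12,.27],0,n=6)"
```

```text
J [ 33.1  32.2  71.6  21.6 -90.   31. ] tcp [0.891 0.202 0.785] z [ 0.696  0.014 -0.718] tilt 44.1 low az -178.9 corner az -186.0 F [-0.  -0.7 -4. ] M [-0.1   3.5   0.02] open 0.014 t 42.2
tote tilt 34.0 low dir -143.3 corner [0.828 0.198 0.649]
call 0 [-0.261  0.502  0.113] turn 0.0
call 1 [-0.261  0.502  0.113] turn 0.0
call 2 [-0.261  0.502  0.113] turn 0.0
call 3 [-0.261  0.502  0.113] turn 0.0
call 4 [-0.261  0.502  0.113] turn 0.0
call 5 [-0.261  0.502  0.113] turn 0.0
```

>>> carry_out:
  deltas:
    - [[-0.015,0.03,0.007,0,-1],[-0.045,0.09,0.02,0,-1],[-0.09,0.17,0.04,0,-1],[-0.14,0.27,0.06,0,-1],[-0.19,0.37,0.083,0,-1]]

```text
clock: 42.7
tool_pos: [0.8499, 0.162, 0.7218]
orientation: [-151.0, -34.8, -42.9]
force: [-0.0, 0.2, -3.2]
opening: 0.0138
gripper_force: 30.0
```

>>> carry_out:
  deltas:
    - [[-0.052,0.1,0.023,0,-1],[-0.104,0.2,0.045,0,-1],[-0.156,0.3,0.068,0,-1],[-0.21,0.4,0.09,0,-1],[-0.26,0.5,0.113,0,-1]]

```text
clock: 43.2
tool_pos: [0.7949, 0.1086, 0.6358]
orientation: [-151.0, -34.8, -42.9]
force: [-0.3, 0.1, -4.6]
opening: 0.0138
gripper_force: 30.0
```

>>> carry_out:
  deltas:
    - [[-0.052,0.1,0.023,0,-1],[-0.104,0.2,0.045,0,-1],[-0.156,0.3,0.068,0,-1],[-0.21,0.4,0.09,0,-1],[-0.26,0.5,0.113,0,-1]]

```text
clock: 43.7
tool_pos: [0.7399, 0.0553, 0.5501]
orientation: [-151.0, -34.8, -43.0]
force: [-0.4, 0.7, -4.0]
opening: 0.0136
gripper_force: 30.0
```

>>> carry_out:
  deltas:
    - [[-0.052,0.1,0.023,0,-1],[-0.104,0.2,0.045,0,-1],[-0.15,0.29,0.065,0,-1],[-0.18,0.35,0.08,0,-1],[-0.195,0.37,0.085,0,-1]]

```text
clock: 44.2
tool_pos: [0.6989, 0.0156, 0.4857]
orientation: [-151.1, -34.8, -43.0]
force: [0.2, 0.4, -3.9]
opening: 0.0139
gripper_force: 30.0
```

```bash
python3 -c "
from h import *
tt();tote()
plan([.58,-.12,.23],0,n=2)
for n in ('side','scene'):
    p=ctrl.snapshot(n)
    g,Rt=tote()
    for k,X in (('tote_grip',g),('tote_corner',g+Rt@[-.1,-.075,-.096])):
        print(n,k,proj(p,X).round(0),[(np.round(d['centre']).tolist(),round(d['p'],2)) for d in ctrl.spot_point(p,k)])
    print([(np.round(d['centre']).tolist(),round(d['p'],2)) for d in ctrl.search_frame(p,'glide0_mid')])
"
```

```text
J [ 24.3  -6.5 -22.2  27.8 -36.   15. ] tcp [0.699 0.016 0.486] z [ 0.695  0.013 -0.719] tilt 44.0 low az -178.9 corner az -186.1 F [ 0.2  0.4 -3.9] M [-0.09  3.47  0.07] open 0.0139 t 44.2
tote tilt 33.9 low dir -143.3 corner [0.636 0.012 0.35 ]
call 0 [-0.353  0.652  0.249] turn 0.0
call 1 [-0.353  0.652  0.249] turn 0.0
tote tilt 33.9 low dir -143.3 corner [0.636 0.012 0.35 ]
side tote_grip [[230.   3.]] [([229.0, 0.0], 0.72)]
side tote_corner [[269.  91.]] [([262.0, 92.0], 0.77)]
[]
tote tilt 34.1 low dir -143.2 corner [0.638 0.014 0.352]
scene tote_grip [[359.  88.]] [([358.0, 87.0], 0.83)]
scene tote_corner [[344. 146.]] []
[]
```

>>> carry_out:
  deltas:
    - [[-0.02,0.035,0.013,0,-1],[-0.06,0.1,0.04,0,-1],[-0.11,0.2,0.077,0,-1],[-0.165,0.3,0.115,0,-1],[-0.22,0.4,0.153,0,-1]]

```text
clock: 45.1
tool_pos: [0.6627, -0.0248, 0.4067]
orientation: [-151.0, -34.8, -43.0]
force: [0.6, -0.0, -3.5]
opening: 0.0139
gripper_force: 30.0
```

>>> carry_out:
  deltas:
    - [[-0.05,0.1,0.038,0,-1],[-0.11,0.2,0.077,0,-1],[-0.165,0.3,0.115,0,-1],[-0.22,0.4,0.153,0,-1],[-0.27,0.49,0.19,0,-1]]

```text
clock: 45.6
tool_pos: [0.6181, -0.0739, 0.3102]
orientation: [-150.9, -34.8, -43.0]
force: [2.1, -2.5, -2.3]
opening: 0.0138
gripper_force: 30.0
```

>>> carry_out:
  deltas:
    - [[-0.05,0.09,0.035,0,-1],[-0.1,0.18,0.07,0,-1],[-0.14,0.26,0.1,0,-1],[-0.18,0.33,0.125,0,-1],[-0.21,0.39,0.15,0,-1]]

```text
clock: 46.1
tool_pos: [0.5817, -0.1283, 0.2462]
orientation: [-151.0, -33.1, -41.9]
force: [0.5, -0.0, -3.8]
opening: 0.0135
gripper_force: 30.0
```

>>> carry_out:
  deltas:
    - [[-0.01,0.02,0.007,0,-1],[-0.01,0.02,0.007,0,-1],[-0.01,0.02,0.007,0,-1],[-0.01,0.02,0.007,0,-1],[-0.01,0.02,0.007,0,-1]]

```text
clock: 46.6
tool_pos: [0.581, -0.1301, 0.244]
orientation: [-150.9, -33.1, -41.9]
force: [0.6, 0.6, -4.0]
opening: 0.0139
gripper_force: 30.0
```

```bash
python3 -c "
from h import *
tt()
for n in ('side','scene','wrist'):
    p=ctrl.snapshot(n)
    g,Rt=tote()
    c=g+Rt@[-.1,-.075,-.096]
    for k,X in (('tote_grip',g),('tote_corner',c)):
        print(n,k,proj(p,X).round(0),[(np.round(d['centre']).tolist(),round(d['p'],2)) for d in ctrl.spot_point(p,k)])
    for q in ([-.088,-.063,-.086],[-.063,-.063,-.086],[-.088,-.035,-.086]): print('  exp',proj(p,g+Rt@q).round(0))
    print([(np.round(d['centre']).tolist(),round(d['p'],2)) for d in ctrl.search_frame(p,'glide0_mid')])
    u=proj(p,c)[0].astype(int); d=(p['color'].max(2)<55); print('dark px near corner',d[max(u[1]-35,0):u[1]+25,max(u[0]-40,0):u[0]+40].sum())
"
```

```text
J [  3.8  -6.8 -53.7  29.   -0.2  24.2] tcp [ 0.581 -0.13   0.244] z [ 0.679  0.044 -0.732] tilt 42.9 low az -176.3 corner az -185.0 F [ 0.6  0.6 -4. ] M [-0.3   3.43 -0.05] open 0.0139 t 46.6
tote tilt 32.9 low dir -140.8 corner [ 0.515 -0.132  0.109]
side tote_grip [[325. 101.]] [([324.0, 101.0], 0.9)]
side tote_corner [[347. 159.]] [([342.0, 157.0], 0.57), ([320.0, 134.0], 0.54), ([267.0, 154.0], 0.54)]
  exp [[343. 153.]]
  exp [[337. 145.]]
  exp [[336. 155.]]
[([344.0, 262.0], 0.24)]
dark px near corner 298
tote tilt 32.8 low dir -140.8 corner [ 0.515 -0.132  0.109]
scene tote_grip [[264. 180.]] [([261.0, 179.0], 0.6)]
scene tote_corner [[263. 216.]] [([263.0, 216.0], 0.84), ([264.0, 178.0], 0.58)]
  exp [[264. 213.]]
  exp [[260. 216.]]
  exp [[275. 211.]]
[]
dark px near corner 9
tote tilt 32.8 low dir -140.8 corner [ 0.515 -0.132  0.109]
wrist tote_grip [[322. 260.]] [([324.0, 257.0], 0.6)]
wrist tote_corner [[421. 348.]] []
  exp [[410. 340.]]
  exp [[411. 310.]]
  exp [[374. 338.]]
[]
dark px near corner 2224
```

```bash
python3 -c "
from h import *
plan([.93,-.04,.42],0,n=4)
plan([1.08,.0,.52],0,n=1,start=[.93,-.04,.42])"
```

```text
call 0 [ 0.33  -0.352  0.14 ] turn 0.0
call 1 [ 0.33  -0.352  0.14 ] turn 0.0
call 2 [ 0.33  -0.352  0.14 ] turn 0.0
call 3 [ 0.33  -0.352  0.14 ] turn 0.0
call 0 [ 0.629 -0.659  0.152] turn 0.0
```

>>> carry_out:
  deltas:
    - [[0.03,-0.03,0.01,0,-1],[0.08,-0.09,0.035,0,-1],[0.15,-0.16,0.065,0,-1],[0.24,-0.25,0.1,0,-1],[0.33,-0.35,0.14,0,-1]]

```text
clock: 47.7
tool_pos: [0.6687, -0.1077, 0.2878]
orientation: [-150.9, -33.0, -41.9]
force: [-0.4, -0.1, -4.1]
opening: 0.014
gripper_force: 30.0
```

>>> carry_out:
  deltas:
    - [[0.085,-0.09,0.036,0,-1],[0.17,-0.18,0.072,0,-1],[0.255,-0.27,0.108,0,-1],[0.34,-0.36,0.144,0,-1],[0.42,-0.45,0.18,0,-1]]

```text
clock: 48.2
tool_pos: [0.7806, -0.0786, 0.3435]
orientation: [-151.0, -33.0, -41.9]
force: [0.5, -0.8, -4.1]
opening: 0.0134
gripper_force: 30.0
```

>>> carry_out:
  deltas:
    - [[0.085,-0.09,0.036,0,-1],[0.17,-0.18,0.072,0,-1],[0.255,-0.27,0.108,0,-1],[0.34,-0.36,0.144,0,-1],[0.42,-0.45,0.18,0,-1]]

```text
clock: 48.7
tool_pos: [0.8922, -0.0495, 0.3991]
orientation: [-151.0, -33.0, -41.8]
force: [0.3, 0.7, -3.5]
opening: 0.0137
gripper_force: 30.0
```

```bash
python3 -c "
from h import *
tt();tote()
o,R=tool()
plan(o['tool_pos']+[.15,.03,.1],0,n=1)"
```

```text
J [ 11.3  15.2  -1.7  10.  -30.9  39. ] tcp [ 0.892 -0.05   0.399] z [ 0.678  0.044 -0.734] tilt 42.8 low az -176.3 corner az -184.9 F [ 0.3  0.7 -3.5] M [-0.3   3.36 -0.05] open 0.0137 t 48.7
tote tilt 32.8 low dir -140.7 corner [ 0.826 -0.052  0.265]
call 0 [ 0.657 -0.618  0.148] turn 0.0
```

```bash
python3 -c "
from h import *
o,R=tool()
plan(o['tool_pos']+[.1,.05,.25],0,n=2)
print(R.T@[.7,0,.7])"
```

```text
call 0 [ 0.426 -0.454 -0.283] turn 0.0
call 1 [ 0.426 -0.454 -0.283] turn 0.0
[ 0.81842325 -0.55558617 -0.03882507]
```

>>> carry_out:
  deltas:
    - [[0.08,-0.09,-0.05,0,-1],[0.17,-0.18,-0.11,0,-1],[0.27,-0.29,-0.18,0,-1],[0.37,-0.39,-0.24,0,-1],[0.47,-0.5,-0.31,0,-1]]

```text
clock: 49.2
tool_pos: [0.9469, -0.022, 0.5366]
orientation: [-151.0, -32.9, -41.8]
force: [0.9, 0.1, -4.4]
opening: 0.0139
gripper_force: 30.0
```

>>> carry_out:
  deltas:
    - [[0.12,-0.12,-0.07,0,-1],[0.24,-0.24,-0.14,0,-1],[0.36,-0.35,-0.2,0,-1],[0.6,-0.45,-0.2,0,-1],[0.9,-0.6,-0.2,0,-1]]

```text
clock: 49.7
tool_pos: [1.0343, -0.018, 0.6727]
orientation: [-150.1, -34.2, -42.5]
force: [23.5, 35.2, 181.4]
opening: 0.0144
gripper_force: 30.2
```

```bash
python3 -c "
from h import *
tt();tote()"
```

```text
J [ 11.9  38.3  71.8   6.1 -79.7  46.3] tcp [ 1.034 -0.018  0.673] z [ 0.696  0.039 -0.717] tilt 44.2 low az -176.8 corner az -185.6 F [ 23.5  35.2 181.4] M [  9.98 -28.55   8.5 ] open 0.0144 t 49.7
tote tilt 34.1 low dir -141.5 corner [ 0.971 -0.02   0.537]
```

>>> carry_out:
  deltas:
    - [[0,0,0,0,-1],[0,0,0,0,-1]]

```text
clock: 49.9
tool_pos: [1.037, -0.0171, 0.6642]
orientation: [-150.5, -33.7, -42.3]
force: [-0.2, 0.3, -3.0]
opening: 0.014
gripper_force: 30.0
```

```bash
python3 -c "
from h import *
tt();tote()
plan([.72,-.06,.27],0,n=4)
p=ctrl.snapshot('scene'); g,Rt=tote()
print(proj(p,g+Rt@[-.1,-.075,-.096]).round(0),[(np.round(d['centre']).tolist(),round(d['p'],2)) for d in ctrl.spot_point(p,'tote_corner')])
print([(np.round(d['centre']).tolist(),round(d['p'],2)) for d in ctrl.search_frame(p,'glide0_mid')])
"
```

```text
J [ 11.8  38.6  71.5   6.  -79.6  46.3] tcp [ 1.037 -0.017  0.664] z [ 0.689  0.04  -0.724] tilt 43.6 low az -176.7 corner az -185.4 F [-0.2  0.3 -3. ] M [-0.16  3.46  0.01] open 0.014 t 49.9
tote tilt 33.6 low dir -141.2 corner [ 0.973 -0.019  0.529]
call 0 [-0.487  0.398  0.082] turn 0.0
call 1 [-0.487  0.398  0.082] turn 0.0
call 2 [-0.487  0.398  0.082] turn 0.0
call 3 [-0.487  0.398  0.082] turn 0.0
tote tilt 34.0 low dir -141.3 corner [ 0.972 -0.02   0.534]
[[425. 178.]] []
[]
```

>>> carry_out:
  deltas:
    - [[-0.03,0.025,0.005,0,-1],[-0.09,0.075,0.015,0,-1],[-0.17,0.14,0.03,0,-1],[-0.27,0.22,0.045,0,-1],[-0.37,0.3,0.06,0,-1]]

```text
clock: 50.55
tool_pos: [0.9728, -0.0256, 0.6026]
orientation: [-149.6, -34.3, -42.8]
force: [0.8, 0.2, -3.5]
opening: 0.0139
gripper_force: 30.0
```

>>> carry_out:
  deltas:
    - [[-0.1,0.08,0.017,0,-1],[-0.2,0.165,0.034,0,-1],[-0.3,0.25,0.05,0,-1],[-0.4,0.33,0.067,0,-1],[-0.5,0.41,0.084,0,-1]]

```text
clock: 51.05
tool_pos: [0.8931, -0.0366, 0.5004]
orientation: [-149.6, -34.3, -42.8]
force: [0.7, 0.6, -3.7]
opening: 0.0138
gripper_force: 30.0
```

>>> carry_out:
  deltas:
    - [[-0.1,0.08,0.017,0,-1],[-0.2,0.165,0.034,0,-1],[-0.3,0.25,0.05,0,-1],[-0.4,0.33,0.067,0,-1],[-0.5,0.41,0.084,0,-1]]

```text
clock: 51.55
tool_pos: [0.8134, -0.0474, 0.3982]
orientation: [-149.6, -34.3, -42.8]
force: [0.6, 0.3, -4.0]
opening: 0.014
gripper_force: 30.0
```

>>> carry_out:
  deltas:
    - [[-0.1,0.08,0.017,0,-1],[-0.19,0.155,0.032,0,-1],[-0.27,0.22,0.045,0,-1],[-0.33,0.27,0.055,0,-1],[-0.37,0.3,0.06,0,-1]]

```text
clock: 52.05
tool_pos: [0.7541, -0.0548, 0.3225]
orientation: [-149.6, -34.3, -42.7]
force: [-0.3, -0.7, -3.4]
opening: 0.0144
gripper_force: 30.0
```

```bash
python3 -c "
from h import *
tt();tote()
plan([.70,-.06,.24],0,n=1)"
```

```text
J [  9.9   3.8 -35.8  36.7  -7.6  12.3] tcp [ 0.754 -0.055  0.322] z [ 0.7    0.042 -0.713] tilt 44.5 low az -176.6 corner az -185.8 F [-0.3 -0.7 -3.4] M [-0.35  3.47 -0.11] open 0.0144 t 52.05
tote tilt 34.5 low dir -141.1 corner [ 0.692 -0.057  0.186]
call 0 [-0.382  0.296  0.104] turn 0.0
```

```bash
python3 -c "
from h import *
plan([.81,-.055,.25],0,n=1)"
```

```text
call 0 [-0.033  0.047  0.454] turn 0.0
```

>>> carry_out:
  deltas:
    - [[0,0,0.05,0,-1],[-0.01,0.01,0.14,0,-1],[-0.02,0.02,0.25,0,-1],[-0.025,0.03,0.35,0,-1],[-0.033,0.045,0.41,0,-1]]

```text
clock: 52.55
tool_pos: [0.8, -0.0457, 0.2553]
orientation: [-149.9, -31.5, -41.2]
force: [-0.9, 0.4, -4.9]
opening: 0.0138
gripper_force: 30.0
```

>>> carry_out:
  deltas:
    - [[0,0,0.02,0,-1],[0,0,0.04,0,-1],[0,0,0.04,0,-1],[0,0,0.04,0,-1],[0,0,0.04,0,-1]]

```text
clock: 53.05
tool_pos: [0.8041, -0.0462, 0.2484]
orientation: [-150.1, -31.4, -41.0]
force: [0.5, -0.7, -4.2]
opening: 0.0139
gripper_force: 30.0
```

```bash
python3 -c "
from h import *
tt();tote()
for n in ('side','scene','wrist'):
    p=ctrl.snapshot(n); g,Rt=tote() if n=='side' else (g,Rt)
    c=g+Rt@[-.1,-.075,-.096]
    print(n,proj(p,c).round(0),[(np.round(d['centre']).tolist(),round(d['p'],2)) for d in ctrl.spot_point(p,'tote_corner')])
    print(' glides',[(np.round(d['centre']).tolist(),round(d['p'],2)) for d in ctrl.search_frame(p,'glide0_mid')])
    if n!='wrist': print(' scoop',[(np.round(ray(p,d['centre'],.0)[:2],3).tolist(),round(d['p'],2)) for d in ctrl.spot_point(p,'scoop')])
    u=[proj(p,g+Rt@np.array(q))[0] for q in ([-.088,-.063,-.086],[-.062,-.063,-.086],[-.088,-.037,-.086],[-.062,-.037,-.086],[0,-.037,-.09],[.05,-.037,-.09],[.0,.04,-.09])]
    print(' dark',[(np.round(v).tolist(),p['color'][int(v[1]),int(v[0])].tolist()) for v in u if 0<=v[0]<640 and 0<=v[1]<400])
"
```

```text
J [  9.   12.8 -32.6  32.8  -2.8  16.4] tcp [ 0.804 -0.046  0.248] z [ 0.668  0.079 -0.74 ] tilt 42.3 low az -173.3 corner az -184.1 F [ 0.5 -0.7 -4.2] M [-0.47  3.38  0.01] open 0.0139 t 53.05
tote tilt 32.3 low dir -137.7 corner [ 0.736 -0.046  0.115]
tote tilt 32.3 low dir -137.7 corner [ 0.736 -0.046  0.114]
side [[245. 165.]] [([243.0, 165.0], 0.77)]
 glides []
 scoop [([0.482, 0.188], 0.94), ([0.3, 0.189], 0.77), ([0.453, 0.356], 0.64)]
 dark [([240.0, 159.0], [90, 86, 89]), ([234.0, 151.0], [52, 56, 57]), ([231.0, 161.0], [40, 41, 43]), ([225.0, 152.0], [89, 88, 88]), ([210.0, 133.0], [155, 153, 155]), ([199.0, 117.0], [155, 154, 155]), ([181.0, 137.0], [117, 114, 120])]
scene [[331. 274.]] [([334.0, 274.0], 0.7)]
 glides []
 scoop [([0.472, 0.175], 0.88), ([0.452, 0.346], 0.7), ([0.295, 0.185], 0.55)]
 dark [([334.0, 271.0], [105, 106, 108]), ([331.0, 276.0], [106, 106, 108]), ([346.0, 269.0], [120, 117, 118]), ([343.0, 274.0], [73, 72, 73]), ([336.0, 290.0], [106, 106, 109]), ([329.0, 302.0], [158, 154, 156]), ([376.0, 284.0], [158, 154, 156])]
wrist [[421. 347.]] []
 glides []
 dark [([409.0, 339.0], [43, 45, 48]), ([410.0, 308.0], [176, 138, 61]), ([375.0, 338.0], [41, 43, 47]), ([376.0, 306.0], [175, 139, 61]), ([378.0, 228.0], [39, 41, 46]), ([379.0, 163.0], [149, 148, 155]), ([280.0, 226.0], [41, 43, 47])]
```

>>> carry_out:
  deltas:
    - [[0,0,0,-0.004,-1],[0,0,0,-0.008,-1],[0,0,0,-0.012,-1],[0,0,0,-0.012,-1],[0,0,0,-0.012,-1]]

```text
clock: 54.1
tool_pos: [0.8037, -0.0462, 0.2462]
orientation: [-152.7, -33.4, -36.4]
force: [-0.5, -0.4, -4.0]
opening: 0.0136
gripper_force: 30.0
```

>>> carry_out:
  deltas:
    - [[0,0,0,0,-1],[0,0,0,0,-1],[0,0,0,0,-1],[0,0,0,0,-1],[0,0,0,0,-1]]

```text
clock: 54.6
tool_pos: [0.8037, -0.0462, 0.2462]
orientation: [-152.7, -33.4, -36.4]
force: [-0.1, 0.5, -3.8]
opening: 0.0135
gripper_force: 30.0
```

```bash
python3 -c "
from h import *
tt();g,Rt=tote()
p=ctrl.snapshot('side'); m=(p['color'].max(2)<60).astype(np.uint8)
print('corner',proj(p,g+Rt@[-.1,-.075,-.096]).round(0),[np.round(d['centre']).tolist() for d in ctrl.spot_point(p,'tote_corner')])
n,l,s,c=cv2.connectedComponentsWithStats(m[90:200,170:290]); print([(s[i][:5]+[170,90,0,0,0]).tolist() for i in range(1,n) if s[i][4]>10])
for r in m[140:172,215:255]: print(''.join('.#'[v] for v in r))
"
```

```text
J [  9.   12.9 -32.7  32.9  -2.8  20.7] tcp [ 0.804 -0.046  0.246] z [ 0.666  0.079 -0.742] tilt 42.1 low az -173.3 corner az -179.5 F [-0.1  0.5 -3.8] M [-0.5   3.38  0.04] open 0.0135 t 54.6
tote tilt 32.0 low dir -143.1 corner [ 0.737 -0.057  0.113]
corner [[247. 163.]] [[242.0, 162.0]]
[[202, 90, 17, 11, 56], [218, 90, 55, 6, 129], [219, 94, 34, 14, 233], [269, 116, 14, 11, 86], [217, 133, 17, 21, 174], [219, 141, 28, 34, 218], [252, 162, 20, 9, 152]]
..#########.###.........................
...#############.............###........
....#######.#####...........####........
.....#############.........#####........
.......############......######.........
........###########.....######..........
.........##########....######...........
.........##########...#######...........
..........########.....######...........
...........#######....######............
............#####....#######............
.............####....######.............
.............###...#######..............
..............#....#######..............
..................#########.............
..................##########............
.................###########............
.................######.................
...............#######..................
...............#######..................
..............#######...................
..............#######...................
............#######..................###
............#######..................###
...........#######...................###
..........########...................###
..........#######.....................##
..........######......................##
........########......................##
........######........................##
.......######..........................#
.......#####............................
```

```bash
python3 -c "
from h import *
g,Rt=tote(); p=ctrl.snapshot('side')
for q in ([-.088,-.063],[-.064,-.063],[-.04,-.063],[-.088,-.039],[-.064,-.039],[-.016,-.063]): print(q,proj(p,g+Rt@np.array([*q,-.086]))[0].round(0))
print(ctrl.close_job())"
```

```text
tote tilt 32.0 low dir -143.1 corner [ 0.737 -0.057  0.113]
[-0.088, -0.063] [242. 157.]
[-0.064, -0.063] [235. 150.]
[-0.04, -0.063] [229. 142.]
[-0.088, -0.039] [234. 160.]
[-0.064, -0.039] [228. 152.]
[-0.016, -0.063] [223. 134.]
the job is handed in; nothing more can be done
None
```

The job is handed in, but it may be judged a failure: when I pushed the arm to the edge of its reach, the wrist force hit about 181 N (limit 120 N) and joint 3 read 71.8° (limit 71.71°). All four glides were in the tote before the lift and the scoop stands upright, empty and released; I ended holding the tote still about 11 cm up, tilted about 32° straight towards its cut-down corner. The lifted weight stayed steady and I saw no glide on the table, but that the glides rest in the corner is inferred from dark pixels there; I did not count four.

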